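Set up the photo of the bead dish

TASK

For a stock photo, first stand the toppled large polish bottle upright on the marble board and let go of it. Then take the steel bead dish by its handle, lift it straight up clear of the counter, only then turn it a quarter turn so that its handle bar runs along the long side of the board, and finish while still holding it in the air, motionless and level, centred over the round wooden pedestal with its underside about 10 cm above the board. Keep the dish level and the loose bead in its middle all the time, and leave the other things where they are.

Things in the scene. Friction and masses are not known exactly. Their poses are not given: they have to be found in the camera images.
- photo_board: fixed white marble board, 220 (its x) x 360 (its y, the long side) x 8 mm thick, lying on the counter; origin under its centre, z up, top face at z = 8 mm. A round wooden pedestal of 90 mm diameter, 12 mm high, is fixed on it at y = -100 mm
- pedestal_top (a point): centre of the pedestal's top face, 20 mm above the counter
- bottle: the large polish bottle, about 140 g, lying on the board on one flat side: square green glass body 40 x 40 mm and 60 mm long, then a round gilt cap 20 mm in diameter to 110 mm overall. Origin at the centre of its base, z along the bottle from base to cap (up when it stands). Lying, its axis is 20 mm above the board and the cap points roughly to the board's +y, away from the pedestal
- dish: round steel dish, about 180 g, 136 mm across the rim, rim 24 mm high, standing on a foot 72 mm in diameter; inside it slopes at 8 degrees down to its middle, 10 mm above its underside. Origin at the centre of the underside, z up. A carrying handle arches over it along its own y, from rim to rim above the middle (end posts 134 mm apart)
- dish_handle (a point): centre of the dish's black handle bar, on the dish's axis 90 mm above its underside; the bar is 60 mm long (dish y), 14 mm wide (dish x) and 16 mm high, and nothing but air lies below it down to the bead. Its axes are the dish's
- dish_middle (a point): lowest point of the dish's inside, on its axis, 10 mm above its underside; axes are the dish's
- bead_center (a point): centre of the loose white bead, a ball of 20 mm diameter and 11 g, that rests in the middle of the dish and rolls when the dish tilts or jerks; its centre is then 20 mm above the dish's underside
- polish_a: bystander: small standing square green glass polish bottle with a gilt cap, 28 x 28 x 72 mm, origin under its centre
- polish_b: bystander: small standing square green glass polish bottle with a gilt cap, 28 x 28 x 72 mm, origin under its centre
- polish_c: bystander: small standing square green glass polish bottle with a gilt cap, 28 x 28 x 72 mm, origin under its centre
- gel_jar: bystander: low white jar, 42 mm in diameter, 32 mm high, standing on the far corner of the board beside the pedestal; origin under its centre
- scrub_jar: bystander: glass jar with gilt lid, 54 mm in diameter, 45 mm high; origin under its centre
- buffer: bystander: grey nail buffer block, 95 x 26 x 26 mm; origin under its centre, x along it
Things that resemble listed ones, but are neither listed nor needed, are in the scene too. What is meant by the dish is not red, and is the smaller of those in its own colour.

How it is judged:
On the way, in this order (a step that is already met when the one before it is completed fails the run):
1. the large bottle stands upright on the board, let go (angle between bottle's own z axis and vertical below 0.1 rad and z of bottle in the frame of photo_board between 0.004 and 0.012 m and x of bottle in the frame of photo_board between -0.1 and 0.1 m and y of bottle in the frame of photo_board between -0.17 and 0.17 m and contact force between bottle and the fingers below 0.05 N and linear speed of bottle below 0.02 m/s), for 0.2 s.
2. the dish is held by the robot clear of the counter, not yet turned, with the bead in its middle (height (world z) of dish above 0.02 m and contact force between dish and the fingers above 1 N and angle between the y axis of dish and the y axis of photo_board, either way round above 0.75 rad and horizontal distance between bead_center and dish_middle below 0.02 m), for 0.1 s.
At the end, for the whole second after the job is handed in: Bottle upright (0.1 rad) on the board's top, 10 mm inside its edges, untouched. Robot alone holds the dish still: underside 70-150 mm above the counter, within 30 mm of the pedestal's centre, bar within 0.13 rad of the board's long side, tilt under 0.09 rad, bead within 12 mm of the middle (all of step 1 and contact force between dish and the fingers above 1 N and z of dish in the frame of photo_board between 0.07 and 0.15 m and horizontal distance between dish and pedestal_top below 0.03 m and angle between the y axis of dish and the y axis of photo_board, either way round below 0.13 rad and angle between dish's own z axis and vertical below 0.09 rad and horizontal distance between bead_center and dish_middle below 0.012 m and z of bead_center in the frame of dish below 0.03 m and contact force between bead and the fingers below 0.05 N and linear speed of dish below 0.02 m/s and contact force between dish and bottle below 0.1 N and contact force between dish and photo_board below 0.1 N); the arm keeps its last pose, push and grip.
It fails at once if the bead runs more than 30 mm from the middle of the dish (distance between bead_center and dish_middle above 0.03 m).
It fails at once if the dish tilts by more than 0.2 rad (angle between dish's own z axis and vertical above 0.2 rad).
It fails at once if a bystander is moved by more than 30 mm (distance of any of polish_a, polish_b, polish_c, gel_jar, scrub_jar, buffer from where it was at the start of the episode above 0.03 m).
It fails at once if a standing bystander is tipped over (angle between any of polish_a, polish_b, polish_c, gel_jar, scrub_jar, buffer's own z axis and vertical above 0.5 rad).
It also fails if it takes over 67 s, if anything falls off the work surface, if the arm or the gripper's body presses on something with over 40 N, if the wrist force passes 120 N, or if a joint passes its speed limit or range.

ROBOT

A 6-joint arm with a two-finger parallel gripper is mounted at the origin on the work surface. World frame = base frame: x ahead of the robot, y to its left, z up, the work surface at z = 0. Lengths are in m, angles in rad, forces in N, time in s.
With the tool pointing down it reaches from about 0.325 to 0.775 m from the base axis. Payload 5.5 kg.
Tool frame: the origin (TCP) lies on the centre line of the jaws, within the pads' length; the fingertips stand 25 mm ahead of it and the grasp point (between the pads) lies 6 mm ahead of it; z points along the fingers, y is the direction in which the jaws open and shut (so a half turn about z gives the same grasp; the last joint's range is limited). The gripper opens to 85 mm and grips with 20 to 120 N. Pads are 22 mm wide; open, the fingers measure 114 mm over their backs; the gripper's body (76 mm by 85 mm) begins 54 mm behind the grasp point. The pads swing forward as they close: fully open they stand 13 mm farther back than shut.
Start: joints at [-1.304, 0.091, 1.231, -0, 1.82, -0.057], TCP at [0.191, -0.569, 0.221] pointing down, gripper open.
Joint ranges: [-2.87, 2.87], [-0.86, 2.18], [0.17, 2.46], [-1.51, 4.65], [0.06, 2.69], [-2.65, 2.65]. Speed limits (rad/s): [2.57, 2.57, 3.01, 3.14, 3.14, 3.14].

INTERFACE

Orientations are given as a unit quaternion [w, x, y, z].
In Python, from plant import r, viewer gives the robot as it stands.
- The arm moves only by the tool step_arm, never from a script. Its argument "deltas" is text: rows parted by semicolons, each of 5 numbers parted by spaces: the shift along the tool's x, y, z in m, then the turn about the tool's z in degrees, then the opening, from 0 (shut) to 1 (fully open). In form: x y z spin fingers; .... A call has exactly 10 rows; each row is the pose to reach, as a shift and turn from the pose measured when the call began, along the tool's axes at that moment; what a row does not reach only later rows make up. A row lasts 1/10 s, in which the tool goes at most 50 mm and 8.59 degrees, less where a joint would pass 70% of its speed; a pose out of reach is approached as far as the arm can. A call with a gripper value outside its range is refused whole. The fingers move at their own pace and stop on an object; "force" is the grip in N (left out, the last holds). Time passes only in rows, so rows that repeat a pose let the fingers close, or fill a call up. It gives the time, the measured TCP pose, the force and the opening at its end, in the units of the state.
- r.get_obs(): the state, without advancing time (a new reading comes with each control period).
- viewer.get_image(name): name is "side" or "top"; returns (picture, depth): 480x640x3 uint8, red, green, blue; 480x640 float32, m along the optical axis (not along the pixel's ray), 0 where there is no reading.
- viewer.camera_info(name): a dict with "K" (3x3 intrinsics, pixels), "D" ([k1, k2, p1, p2, k3] as OpenCV has them; the pictures are not rectified), "view" (4x4, takes a point from world to camera coordinates). Camera axes: x right, y down, z forward; pixel columns grow to the right and rows downward; lengths in m; the calibration is good to about 2 mm. A picture is of the moment at which its call begins. camera_info takes no time and is no camera call.
- r.close_job(): hands the job in, once; it reports no verdict.
The state is a dict: "clock": time; "joint_positions": joint angles; "joint_velocities": joint speeds; "tau": joint torques, N m; "tool_pos": TCP position; "ee_rot": TCP orientation; "force": force on the tool from outside, world axes, zero at the start; "wrist_torque": the same for the moment, N m; "gripper_width": finger opening in m.
Only numpy, scipy, OpenCV 4.12 (cv2) and the standard library are available. Lean on these libraries where they do the work, as an engineer would, in place of code of your own. Each camera call takes 0.05 s, during which the arm holds its last target.

## Working session

There is one attempt and no reset: what is moved stays moved. The work goes in short steps, Python scripts to look and compute and a tool call to move; the robot and the scene stay as the last step left them, time stands still between calls to the robot, and variables do not carry over. Pictures are saved under pics/ and viewed, and the job is handed in when it is done.

Besides the shell and the picture viewer there is one more tool, called after "Call:" as name(argument=value, ...) on one line, values as JSON. step_arm: Moves the arm, as the interface text tells. Its arguments: {"type":"object","properties":{"deltas":{"type":"string"},"force":{"type":"number"}},"required":["deltas"]}

```bash
mkdir -p pics; ls
cat > h.py <<'E'
import numpy as np, cv2
from plant import r, viewer
def snap(n,f):
    im,d=viewer.get_image(n); cv2.imwrite(f'pics/{f}.png',im[:,:,::-1]); np.savez(f'pics/{f}.npz',im=im,d=d); return im,d
def cam(n):
    c=viewer.camera_info(n); return np.array(c['K'],float),np.array(c['D'],float),np.array(c['view'],float)
def ray(n,uv):
    K,D,V=cam(n); p=cv2.undistortPoints(np.array(uv,float).reshape(-1,1,2),K,D).reshape(-1,2)
    R=V[:3,:3];o=-R.T@V[:3,3]; return o,np.c_[p,np.ones(len(p))]@R
def plane(n,uv,z):
    o,d=ray(n,uv); return o+d*((z-o[2])/d[:,2])[:,None]
def deproj(n,uv,d):
    uv=np.array(uv,int); o,dd=ray(n,uv); return o+dd*d[uv[:,1],uv[:,0]][:,None]
def proj(n,P):
    K,D,V=cam(n); return cv2.projectPoints(np.array(P,float).reshape(-1,3),cv2.Rodrigues(V[:3,:3])[0],V[:3,3],K,D)[0].reshape(-1,2)
E
python3 - <<'E'
from h import *
for n in('top','side'):
    snap(n,n+'0'); K,D,V=cam(n); print(n,K.round(1).tolist(),D,(-V[:3,:3].T@V[:3,3]).round(3),V[2,:3].round(3))
o=r.get_obs();print(o)
E
```

```text
pics
top [[460.5, 0.0, 313.1], [0.0, 460.5, 244.5], [0.0, 0.0, 1.0]] [-0.00995969  0.          0.          0.          0.        ] [ 0.416 -0.028  1.243] [ 0.102  0.001 -0.995]
side [[439.0, 0.0, 313.2], [0.0, 439.0, 240.1], [0.0, 0.0, 1.0]] [-0.03828784  0.          0.          0.          0.        ] [0.123 0.6   0.685] [ 0.42  -0.658 -0.625]
{'clock': 0.1, 'joint_positions': array([-1.30369409e+00,  9.18107892e-02,  1.23175549e+00, -8.45648221e-06,
        1.81978052e+00, -5.66668061e-02]), 'joint_velocities': array([-0.00122269, -0.00225462, -0.0015044 ,  0.00100934,  0.00157491,
       -0.00137625]), 'tau': array([ 3.56162345e-03, -4.60215569e+01, -4.19219291e+01, -6.81869255e-05,
        1.05546348e-02,  2.05817315e-05]), 'tool_pos': array([ 0.19083098, -0.56856995,  0.21955328]), 'ee_rot': array([-8.71788786e-04,  9.86925080e-01,  1.61177285e-01, -9.61891886e-05]), 'force': array([ 0.02467033, -0.04190362,  0.01832198]), 'wrist_torque': array([-0.01097897, -0.00795572,  0.01724555]), 'gripper_width': 0.08528637961709137}
```

View pics/top0.png

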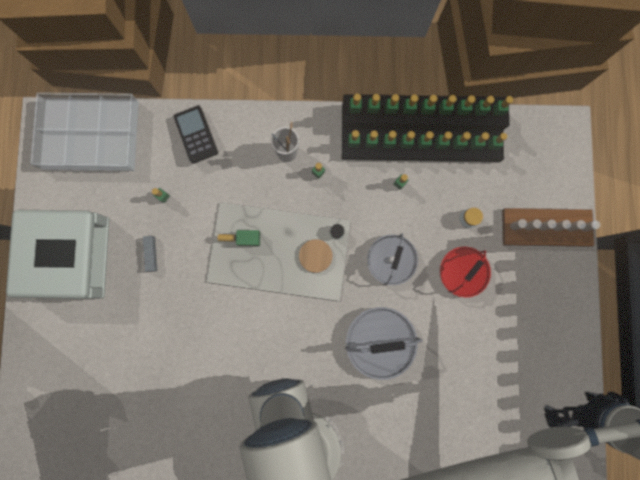

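View pics/side0.png

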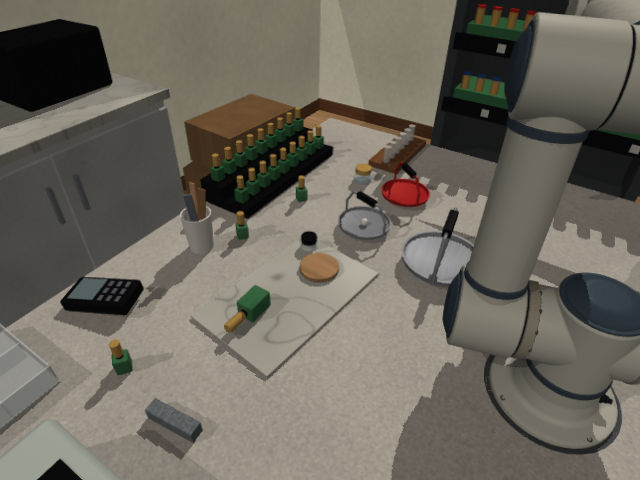

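Candidates for the dish in the top view are the grey dish at (392,260), the larger grey dish at (381,344) and the red one at (465,272). The smaller grey one at (392,260) fits: not red, and the smaller in its colour. I'll confirm it in a crop and measure.

Run:
```python
from h import *
z=np.load('pics/top0.npz');im,d=z['im'],z['d']
cv2.imwrite('pics/cropA.png',cv2.resize(im[185:320,195:445,::-1],None,fx=3.2,fy=3.2,interpolation=cv2.INTER_CUBIC))
s=np.load('pics/side0.npz');si=s['im']
cv2.imwrite('pics/cropB.png',cv2.resize(si[170:390,180:480,::-1],None,fx=2.6,fy=2.6,interpolation=cv2.INTER_CUBIC))
for p in [(248,239),(228,238),(316,256),(360,262),(392,275),(397,258),(375,262),(381,350),(337,231),(230,270)]:
    print(p,im[p[1],p[0]],deproj('top',[p],d).round(3), d[p[1],p[0]])
```

```text
(248, 239) [ 81 119  89] [[0.551 0.143 0.043]] 1.2068576
(228, 238) [159 132  77] [[0.554 0.197 0.039]] 1.2111987
(316, 256) [163 131 100] [[ 0.511 -0.036  0.018]] 1.2273872
(360, 262) [119 115 113] [[ 0.498 -0.155  0.002]] 1.2423583
(392, 275) [121 122 124] [[ 0.46  -0.225  0.092]] 1.1485285
(397, 258) [59 53 53] [[ 0.503 -0.237  0.096]] 1.1491305
(375, 262) [138 138 142] [[ 0.497 -0.193  0.017]] 1.2270532
(381, 350) [50 47 48] [[ 0.281 -0.192  0.133]] 1.0892911
(337, 231) [64 63 61] [[ 0.576 -0.09   0.044]] 1.2089981
(230, 270) [154 155 145] [[0.471 0.194 0.011]] 1.2306553
```

View pics/cropA.png

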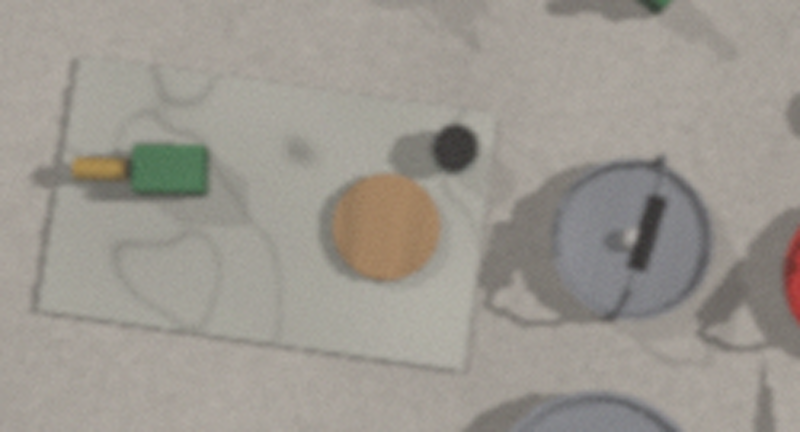

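View pics/cropB.png

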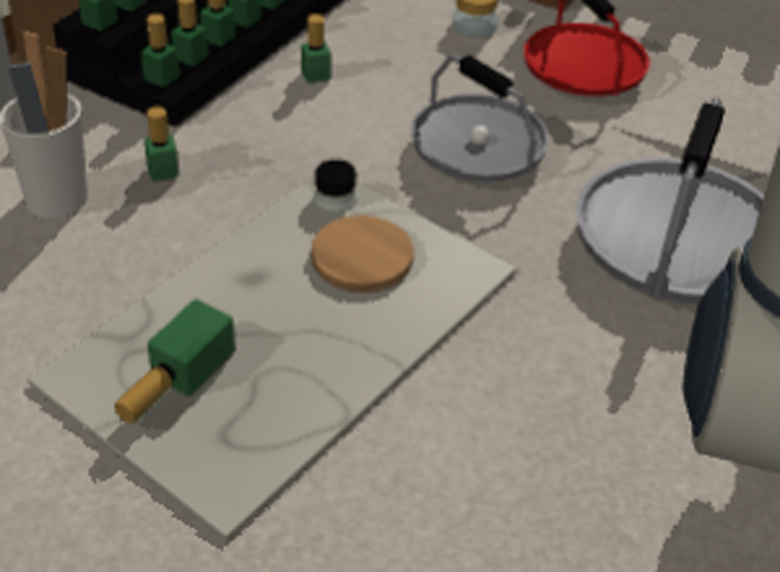

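The crops confirm it. The small grey dish has the white bead at top (392,259), while the larger grey one is empty. The bottle lies with its cap to the left, body (248,239) and cap (226,238). Now precise measurements.

```bash
cat > m.py <<'E'
from h import *
def pts(n,mask,d):
    v,u=np.nonzero(mask&(d>0)); return deproj(n,np.c_[u,v],d)
def win(n,c,R):
    m=np.zeros((480,640),bool); m[c[1]-R:c[1]+R,c[0]-R:c[0]+R]=1; return m
E
python3 - <<'E'
from m import *
z=np.load('pics/top0.npz');im,d=z['im'].astype(int),z['d']
s=np.load('pics/side0.npz');si,sd=s['im'].astype(int),s['d']
def cen(n,im,mask,zz,lab):
    v,u=np.nonzero(mask); uv=np.c_[u,v].astype(np.float32)
    (c,wh,a)=cv2.minAreaRect(uv); P=plane(n,cv2.boxPoints((c,wh,a)),zz); 
    print(lab,len(u),c,np.round(wh,1),P[:,:2].mean(0).round(4),P[:,:2].round(3).tolist()); return P
R,G,B=im[...,0],im[...,1],im[...,2]
g=(G-R>18)&win('top',(248,239),30); o=(R-B>45)&win('top',(228,238),14)&~g
P=cen('top',im,g,.048,'body top'); Q=cen('top',im,o,.035,'cap')
bar=(im.sum(2)<240)&win('top',(397,258),18); cen('top',im,bar,.098,'bar')
ped=(R-B>40)&win('top',(316,256),24); cen('top',im,ped,.02,'ped')
for lab,m in(('body',g),('cap',o),('bar',bar),('ped',ped)):
    q=pts('top',m,d); print(lab,np.median(q,0).round(4),q[:,2].min().round(3),q[:,2].max().round(3))
# heights inside dish -> rim
w=win('top',(392,260),40); q=pts('top',w,d); k=(q[:,2]>.015)&(q[:,2]<.032);q=q[k]
(c,rr)=cv2.minEnclosingCircle(q[:,:2].astype(np.float32)); print('dish circ',c,rr,len(q))
# board corners by crop A coordinates
cor=[(195+75/3.2,185+60/3.2),(195+497/3.2,185+118/3.2),(195+465/3.2,185+371/3.2),(195+35/3.2,185+312/3.2)]
C=plane('top',cor,.008)[:,:2];print('board',C.round(3).tolist(),C.mean(0).round(4),[np.linalg.norm(C[i]-C[i-1]).round(3) for i in range(4)],[np.degrees(np.arctan2(*(C[a]-C[b])[::-1])).round(2) for a,b in((0,1),(3,2))])
# side
R,G,B=si[...,0],si[...,1],si[...,2]
sb=(si.sum(2)<150)&win('side',(366,199),14); cen('side',si,sb,.09,'side bar'); q=pts('side',sb,sd);print(np.median(q,0).round(3))
sp=(R-B>40)&win('side',(320,267),24); cen('side',si,sp,.02,'side ped')
be=(si.min(2)>165)&win('side',(364,222),7); cen('side',si,be,.02,'bead')
so=(R-B>45)&win('side',(236,321),16); cen('side',si,so,.03,'side cap'); q=pts('side',so,sd);print(np.median(q,0).round(3))
E
```

```text
body top 340 (247.5, 237.0) [14. 23.] [0.556  0.1441] [[0.574, 0.175], [0.575, 0.115], [0.538, 0.114], [0.537, 0.174]]
cap 98 (225.5, 237.0) [ 6. 15.] [0.5567 0.2041] [[0.564, 0.224], [0.565, 0.185], [0.549, 0.184], [0.548, 0.224]]
bar 110 (396.9000244140625, 257.3000183105469) [ 5.1 22.8] [ 0.5045 -0.2369] [[0.479, -0.222], [0.533, -0.24], [0.53, -0.252], [0.475, -0.234]]
ped 834 (315.0, 255.5) [31. 32.] [ 0.5123 -0.033 ] [[0.553, 0.01], [0.554, -0.075], [0.472, -0.076], [0.47, 0.009]]
body [0.5558 0.1452 0.0485] 0.011 0.054
cap [0.5561 0.2047 0.0364] 0.027 0.044
bar [ 0.5039 -0.2372  0.0982] 0.087 0.103
ped [ 0.5129 -0.0333  0.0207] 0.007 0.029
dish circ (0.5042399168014526, -0.23959359526634216) 0.0688125416636467 1468
board [[0.651, 0.232], [0.606, -0.127], [0.393, -0.102], [0.437, 0.258]] [0.5215 0.0649] [np.float64(0.216), np.float64(0.362), np.float64(0.215), np.float64(0.362)] [np.float64(82.88), np.float64(83.04)]
side bar 146 (366.1153259277344, 198.576904296875) [21.4  7.5] [ 0.5051 -0.2381] [[0.533, -0.234], [0.538, -0.265], [0.476, -0.242], [0.473, -0.212]]
[ 0.502 -0.233  0.095]
side ped 878 (319.0, 266.5) [27. 38.] [ 0.509  -0.0299] [[0.57, -0.044], [0.496, -0.093], [0.45, -0.014], [0.519, 0.031]]
bead 3 (365.0, 219.0) [2. 0.] [ 0.507  -0.2489] [[0.505, -0.25], [0.505, -0.25], [0.509, -0.247], [0.509, -0.247]]
side cap 213 (234.25, 321.25) [ 9.2 24. ] [0.5546 0.2053] [[0.565, 0.228], [0.566, 0.177], [0.544, 0.183], [0.544, 0.233]]
[0.552 0.209 0.036]
```

```bash
cat > t.py <<'E'
from h import *
import sys
def st():
    o=r.get_obs(); w,x,y,z=o['ee_rot']; a=np.degrees(np.arctan2(2*(x*y+w*z),1-2*(y*y+z*z)))
    return o,np.array(o['tool_pos']),a
def delta(x,y,z,a):
    o,p,b=st(); d=np.array([x,y,z])-p; c,s=np.cos(np.radians(b)),np.sin(np.radians(b))
    dx=c*d[0]+s*d[1]; dy=s*d[0]-c*d[1]
    return [round(v,4) for v in(dx,dy,-d[2])]+[round((b-a+180)%360-180,2)]
if __name__=='__main__':
    o,p,a=st(); print(round(o['clock'],2),p.round(4),round(a,2),o['joint_positions'].round(2),o['gripper_width'],o['force'].round(2))
    v=sys.argv[1:]
    for s in v: print(s,delta(*map(float,s.split(','))))
E
python3 t.py .40,-.25,.23,50 .556,.2025,.2,90
```

```text
0.1 [ 0.1908 -0.5686  0.2196] 18.55 [-1.3   0.09  1.23 -0.    1.82 -0.06] 0.08528637961709137 [ 0.02 -0.04  0.02]
.40,-.25,.23,50 [np.float64(0.2997), np.float64(-0.2355), np.float64(-0.0104), np.float64(-31.45)]
.556,.2025,.2,90 [np.float64(0.5915), np.float64(-0.6148), np.float64(0.0196), np.float64(-71.45)]
```

Call:
step_arm(deltas="0.03 -0.03 -0.02 -4 1; 0.06 -0.06 -0.03 -8 1; 0.09 -0.09 -0.03 -12 1; 0.12 -0.12 -0.03 -16 1; 0.15 -0.15 -0.03 -20 1; 0.18 -0.18 -0.03 -24 1; 0.21 -0.21 -0.03 -28 1; 0.24 -0.24 -0.03 -32 1; 0.27 -0.27 -0.03 -36 1; 0.30 -0.30 -0.03 -40 1", force=20)

```text
clock: 1.1
tool_pos: [0.3801, -0.1871, 0.2498]
ee_rot: [-0.001, 0.872, 0.49, 0.0]
force: [0.8, -0.0, -1.0]
gripper_width: 0.0854
```

```bash
python3 t.py .556,.2025,.2,90
```

```text
1.1 [ 0.3801 -0.1871  0.2498] 58.7 [-0.54 -0.37  1.6   0.    1.92  0.01] 0.08539136119035397 [ 0.8  -0.03 -0.99]
.556,.2025,.2,90 [np.float64(0.4243), np.float64(-0.0521), np.float64(0.0498), np.float64(-31.3)]
```

Call:
step_arm(deltas="0.045 -0.005 0 -3.5 1; 0.09 -0.01 0 -7 1; 0.135 -0.015 0.01 -10.5 1; 0.18 -0.02 0.01 -14 1; 0.225 -0.025 0.02 -17.5 1; 0.27 -0.03 0.03 -21 1; 0.315 -0.04 0.04 -24.5 1; 0.36 -0.045 0.05 -28 1; 0.4 -0.05 0.05 -31.3 1; 0.4243 -0.0521 0.05 -31.3 1")

```text
clock: 2.1
tool_pos: [0.5559, 0.2055, 0.1986]
ee_rot: [-0.002, 0.706, 0.709, -0.001]
force: [0.1, -1.1, -0.3]
gripper_width: 0.0853
```

```bash
python3 - <<'E'
from m import *
# refine bottle yaw / bar yaw by PCA from first image
z=np.load('pics/top0.npz');im,d=z['im'].astype(int),z['d']
R,G,B=im[...,0],im[...,1],im[...,2]
g=(G-R>18)&win('top',(248,239),30); o=(R-B>45)&win('top',(228,238),14)&~g
bar=(im.sum(2)<240)&win('top',(397,258),18)
for l,m,zz in(('g+o',g|o,.04),('body',g,.048),('cap',o,.034),('bar',bar,.098)):
    v,u=np.nonzero(m);P=plane('top',np.c_[u,v],zz)[:,:2];c=P.mean(0);w,V=np.linalg.eigh(np.cov((P-c).T));e=V[:,1]
    print(l,c.round(4),np.degrees(np.arctan2(e[1],e[0])).round(1),(np.sqrt(12*w)*1000).round(1))
E
python3 t.py .556,.2025,.039,90
```

```text
g+o [0.5565 0.159 ] 90.8 [ 35.4 101.1]
body [0.5557 0.1448] 91.2 [38.9 59.4]
cap [0.5566 0.2054] 88.4 [17.  39.5]
bar [ 0.504  -0.2365] 162.8 [12.  57.3]
2.1 [0.5559 0.2055 0.1986] 90.23 [0.3  0.07 1.29 0.   1.78 0.29] 0.08531793057197551 [ 0.09 -1.08 -0.28]
.556,.2025,.039,90 [np.float64(-0.003), np.float64(0.0001), np.float64(0.1596), np.float64(0.23)]
```

Call:
step_arm(deltas="-0.003 0 0.02 0.2 1; -0.003 0 0.05 0.2 1; -0.003 0 0.08 0.2 1; -0.003 0 0.105 0.2 1; -0.003 0 0.125 0.2 0.6; -0.003 0 0.14 0.2 0.6; -0.003 0 0.15 0.2 0.6; -0.003 0 0.157 0.2 0.6; -0.003 0 0.16 0.2 0.6; -0.003 0 0.16 0.2 0.6")

```text
clock: 3.1
tool_pos: [0.5556, 0.2028, 0.0389]
ee_rot: [-0.002, 0.707, 0.707, -0.0]
force: [-0.0, -0.1, 0.1]
gripper_width: 0.0513
```

```bash
python3 t.py .556,.2025,.039,90; python3 -c "
from h import *
im,d=snap('side','s1');cv2.imwrite('pics/s1c.png',cv2.resize(im[200:400,140:380,::-1],None,fx=3,fy=3))
im,d=snap('top','t1')
"
```

```text
3.1 [0.5556 0.2028 0.0389] 90.03 [0.29 0.11 1.53 0.   1.5  0.29] 0.05126651038148005 [-0.05 -0.14  0.15]
.556,.2025,.039,90 [np.float64(-0.0003), np.float64(0.0004), np.float64(-0.0001), np.float64(0.03)]
```

View pics/s1c.png

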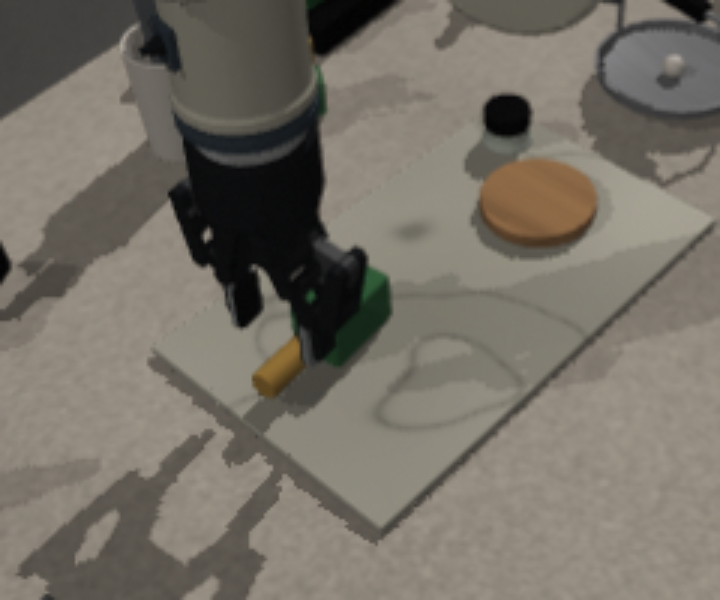

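The jaws straddle the cap, with the gilt end at crop (280,372) protruding. Now close.

Call:
step_arm(deltas="0 0 0 0 0.4; 0 0 0 0 0.3; 0 0 0 0 0.2; 0 0 0 0 0.1; 0 0 0 0 0.1; 0 0 0 0 0.1; 0 0 0 0 0.1; 0 0 0 0 0.1; 0 0 0 0 0.1; 0 0 0 0 0.1", force=20)

```text
clock: 4.2
tool_pos: [0.5559, 0.2029, 0.0396]
ee_rot: [-0.001, 0.707, 0.707, 0.0]
force: [-0.3, 0.6, 0.1]
gripper_width: 0.0079
```

```bash
python3 - <<'E'
import numpy as np
# pivot edge at s=0,z=0 (board). A=(88,20)
for th in range(0,91,10):
    t=np.radians(th); s=88*np.cos(t)-20*np.sin(t); z=88*np.sin(t)+20*np.cos(t)
    print(th,'dx',round((s-88)/1000,4),'dz',round(-(z-20)/1000,4))
E
python3 t.py
```

```text
0 dx 0.0 dz -0.0
10 dx -0.0048 dz -0.015
20 dx -0.0121 dz -0.0289
30 dx -0.0218 dz -0.0413
40 dx -0.0334 dz -0.0519
50 dx -0.0468 dz -0.0603
60 dx -0.0613 dz -0.0662
70 dx -0.0767 dz -0.0695
80 dx -0.0924 dz -0.0701
90 dx -0.108 dz -0.068
4.2 [0.5559 0.2029 0.0396] 90.03 [0.29 0.11 1.53 0.   1.5  0.29] 0.007881504449153132 [-0.31  0.57  0.11]
```

The opening is 8 mm, so the 20 mm cap isn't between the pads. Looking again.

```bash
python3 -c "
from h import *
im,d=snap('side','s2');cv2.imwrite('pics/s2c.png',cv2.resize(im[200:400,140:380,::-1],None,fx=3,fy=3))
im,d=snap('top','t2');cv2.imwrite('pics/t2c.png',cv2.resize(im[190:310,180:380,::-1],None,fx=3.5,fy=3.5))
"
```

```text
(no output)
```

View pics/s2c.png

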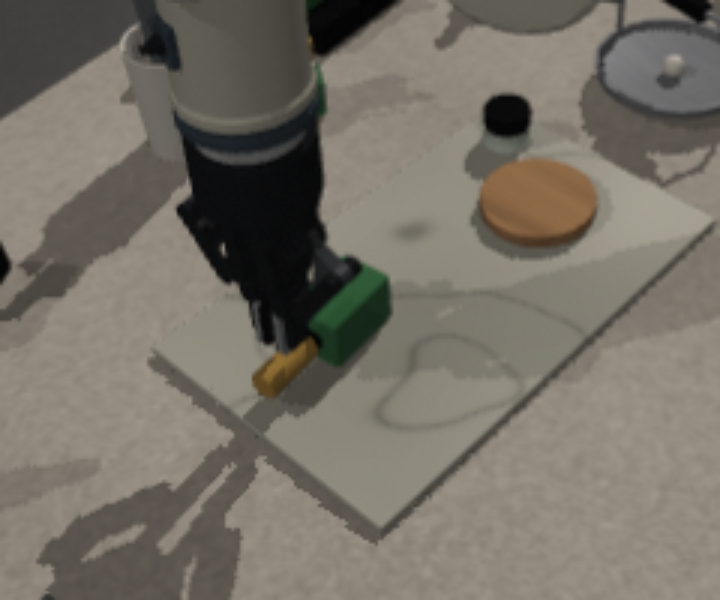

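View pics/t2c.png

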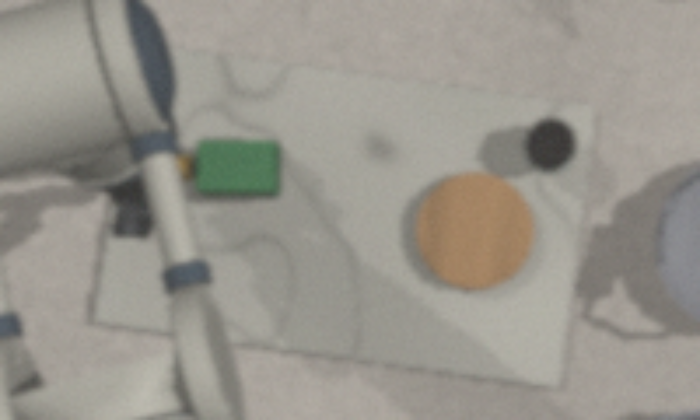

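Run:
```python
from m import *
z=np.load('pics/s2.npz');im,d=z['im'].astype(int),z['d']
for u,v in [(140+270/3,200+325/3),(140+285/3,200+330/3),(140+282/3,200+345/3),(140+270/3,200+375/3),(140+300/3,200+355/3),(140+255/3,200+280/3),(140+345/3,200+270/3)]:
    u,v=int(u),int(v); print(u,v,im[v,u],deproj('side',[(u,v)],d).round(3))
R,G,B=im[...,0],im[...,1],im[...,2]
so=(R-B>45)&win('side',(236,321),20); q=pts('side',so,d);print(len(q),np.median(q,0).round(4),np.percentile(q,[3,97],0).round(3))
z=np.load('pics/t2.npz');im,d=z['im'].astype(int),z['d']
R,G,B=im[...,0],im[...,1],im[...,2]
g=(G-R>18)&win('top',(248,239),30);q=pts('top',g,d);print('body',np.median(q,0).round(4))
print(proj('side',[[.5559,.2029,.0146],[.5559,.2029,.0396]]))
cv2.imwrite('pics/s2d.png',cv2.resize(np.load('pics/s2.npz')['im'][260:345,195:285,::-1],None,fx=6.5,fy=6.5,interpolation=cv2.INTER_CUBIC))
```

```text
230 308 [16 16 16] [[0.561 0.205 0.063]]
235 310 [15 16 16] [[0.544 0.21  0.072]]
234 315 [53 54 53] [[0.545 0.213 0.061]]
230 325 [129  99  47] [[0.55  0.222 0.037]]
240 318 [109  83  40] [[0.548 0.196 0.034]]
225 293 [10 10 11] [[0.563 0.21  0.107]]
255 290 [49 49 51] [[0.497 0.2   0.143]]
167 [0.5507 0.2122 0.0354] [[0.546 0.187 0.023]
 [0.561 0.226 0.039]]
body [0.5557 0.1449 0.0482]
[[235.4842925  325.20437445]
 [234.15468905 316.69438703]]
```

View pics/s2d.png

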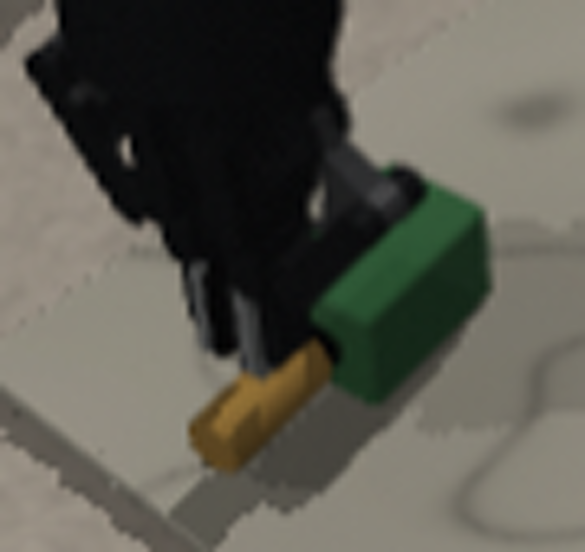

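Run:
```python
from m import *
for x in(.525,.533):
  for z in(.015,.025,.035,.045): print(x,z,proj('side',[[x,.213,z],[x,.203,z]]).round(1).tolist())
cv2.imwrite('pics/s1d.png',cv2.resize(np.load('pics/s1.npz')['im'][260:345,195:285,::-1],None,fx=6.5,fy=6.5,interpolation=cv2.INTER_CUBIC))
z=np.load('pics/s1.npz');d=z['d']
for u,v in[(244,317),(243,314),(242,310),(245,305),(220,305),(221,308)]: print(u,v,z['im'][v,u],deproj('side',[(u,v)],d).round(3))
```

```text
0.525 0.015 [[244.3, 335.3], [247.6, 331.9]]
0.525 0.025 [[243.8, 332.0], [247.2, 328.6]]
0.525 0.035 [[243.3, 328.5], [246.7, 325.1]]
0.525 0.045 [[242.8, 325.1], [246.2, 321.7]]
0.533 0.015 [[241.1, 333.5], [244.4, 330.1]]
0.533 0.025 [[240.6, 330.2], [243.9, 326.8]]
0.533 0.035 [[240.1, 326.7], [243.5, 323.4]]
0.533 0.045 [[239.6, 323.3], [243.0, 319.9]]
244 317 [23 24 24] [[0.524 0.208 0.064]]
243 314 [46 48 47] [[0.524 0.21  0.074]]
242 310 [36 37 37] [[0.523 0.212 0.087]]
245 305 [12 11 12] [[0.516 0.209 0.102]]
220 305 [6 6 6] [[0.58  0.212 0.066]]
221 308 [13 13 13] [[0.581 0.21  0.055]]
```

View pics/s1d.png

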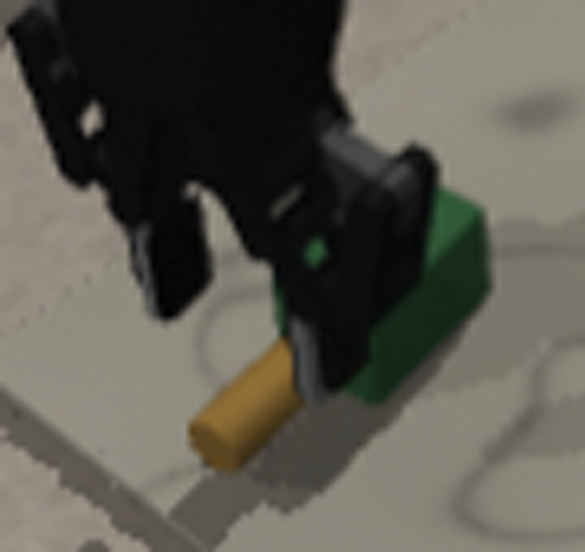

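Run:
```python
from m import *
# near finger front-bottom tip; intersect ray with vertical plane y=.2135
for uv in[(195+320/6.5,260+400/6.5),(195+165/6.5,260+318/6.5),(195+262/6.5,260+378/6.5),(195+220/6.5,260+355/6.5)]:
    o,d=ray('side',[uv]); 
    for y in(.2135,.203): print(np.round(uv,1),(o+d[0]*((y-o[1])/d[0,1])).round(4))
```

```text
[244.2 321.5] [0.5195 0.2135 0.059 ]
[244.2 321.5] [0.5303 0.203  0.042 ]
[220.4 308.9] [0.5789 0.2135 0.0573]
[220.4 308.9] [0.5913 0.203  0.0403]
[235.3 318.2] [0.5418 0.2135 0.0543]
[235.3 318.2] [0.5532 0.203  0.0372]
[228.8 314.6] [0.5579 0.2135 0.0542]
[228.8 314.6] [0.5697 0.203  0.037 ]
```

The measured tips sit about 25–35 mm above where the stated TCP puts them. They closed above the cap, which hasn't moved. I'll reopen and descend cautiously while watching the force.

Call:
step_arm(deltas="0 0 -0.005 0 0.6; 0 0 -0.005 0 0.6; 0 0 -0.005 0 0.6; 0 0 -0.005 0 0.6; 0 0 -0.002 0 0.6; 0 0 0 0 0.6; 0 0 0.002 0 0.6; 0 0 0.004 0 0.6; 0 0 0.006 0 0.6; 0 0 0.006 0 0.6")

```text
clock: 5.3
tool_pos: [0.5557, 0.2028, 0.0331]
ee_rot: [-0.002, 0.707, 0.707, -0.0]
force: [-0.7, 0.2, -0.2]
gripper_width: 0.0513
```

```bash
python3 t.py; python3 -c "
from h import *
im,d=snap('side','s3');cv2.imwrite('pics/s3d.png',cv2.resize(im[260:345,195:285,::-1],None,fx=6.5,fy=6.5,interpolation=cv2.INTER_CUBIC))
"
```

```text
5.3 [0.5557 0.2028 0.0331] 90.03 [0.29 0.11 1.54 0.   1.49 0.29] 0.0513421101815848 [-0.73  0.21 -0.22]
```

View pics/s3d.png

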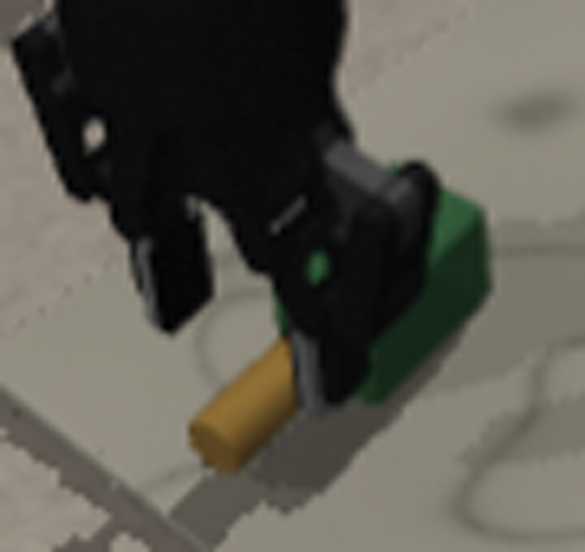

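Free so far: no force, and tips still well above the board.

Call:
step_arm(deltas="0 0 0.001 0 0.6; 0 0 0.002 0 0.6; 0 0 0.003 0 0.6; 0 0 0.004 0 0.6; 0 0 0.005 0 0.6; 0 0 0.006 0 0.6; 0 0 0.007 0 0.6; 0 0 0.008 0 0.6; 0 0 0.009 0 0.6; 0 0 0.01 0 0.6")

```text
clock: 6.35
tool_pos: [0.5558, 0.2028, 0.0232]
ee_rot: [-0.001, 0.707, 0.707, -0.0]
force: [0.1, -0.5, -1.6]
gripper_width: 0.0514
```

```bash
python3 t.py; python3 -c "
from h import *
im,d=snap('side','s4');cv2.imwrite('pics/s4d.png',cv2.resize(im[260:345,195:285,::-1],None,fx=6.5,fy=6.5,interpolation=cv2.INTER_CUBIC))
"
```

```text
6.35 [0.5558 0.2028 0.0232] 90.03 [0.29 0.12 1.55 0.   1.47 0.29] 0.05143064835692144 [ 0.09 -0.52 -1.63]
```

View pics/s4d.png

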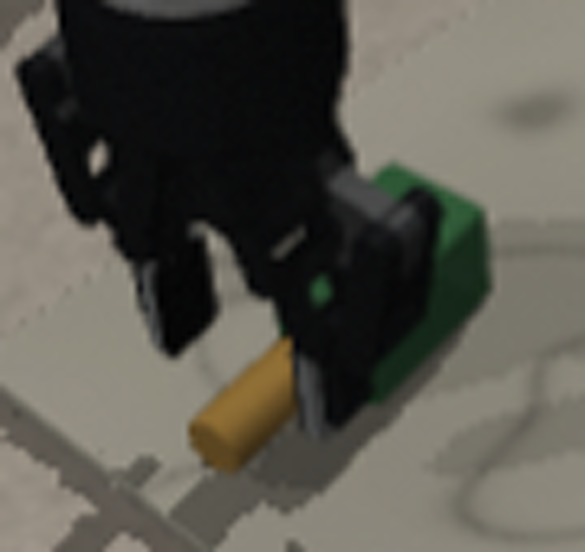

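Call:
step_arm(deltas="0 0 0.001 0 0.6; 0 0 0.002 0 0.6; 0 0 0.003 0 0.6; 0 0 0.004 0 0.6; 0 0 0.005 0 0.6; 0 0 0.006 0 0.6; 0 0 0.007 0 0.6; 0 0 0.008 0 0.6; 0 0 0.009 0 0.6; 0 0 0.009 0 0.6")

```text
clock: 7.4
tool_pos: [0.5555, 0.2028, 0.0138]
ee_rot: [-0.002, 0.707, 0.707, -0.0]
force: [-0.7, -0.1, -0.0]
gripper_width: 0.051
```

```bash
python3 t.py; python3 -c "
from h import *
im,d=snap('side','s5');cv2.imwrite('pics/s5d.png',cv2.resize(im[260:345,195:285,::-1],None,fx=6.5,fy=6.5,interpolation=cv2.INTER_CUBIC))
"
```

```text
7.4 [0.5555 0.2028 0.0138] 90.03 [0.29 0.13 1.56 0.   1.46 0.29] 0.05096899095792501 [-0.68 -0.06 -0.02]
```

View pics/s5d.png

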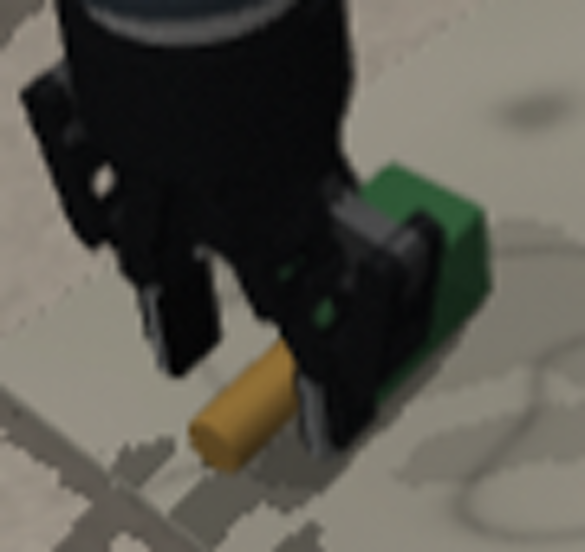

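Call:
step_arm(deltas="0 0 0.001 0 0.6; 0 0 0.002 0 0.6; 0 0 0.003 0 0.6; 0 0 0.004 0 0.6; 0 0 0.005 0 0.6; 0 0 0.006 0 0.6; 0 0 0.006 0 0.5; 0 0 0.006 0 0.4; 0 0 0.006 0 0.35; 0 0 0.006 0 0.35")

```text
clock: 8.45
tool_pos: [0.5556, 0.2029, 0.008]
ee_rot: [-0.002, 0.707, 0.707, -0.0]
force: [0.5, -0.4, -0.6]
gripper_width: 0.03
```

```bash
python3 t.py; python3 -c "
from h import *
im,d=snap('side','s6');cv2.imwrite('pics/s6d.png',cv2.resize(im[260:345,195:285,::-1],None,fx=6.5,fy=6.5,interpolation=cv2.INTER_CUBIC))
"
```

```text
8.45 [0.5556 0.2029 0.008 ] 90.03 [0.29 0.13 1.57 0.   1.45 0.29] 0.03000830668703868 [ 0.52 -0.36 -0.59]
```

View pics/s6d.png

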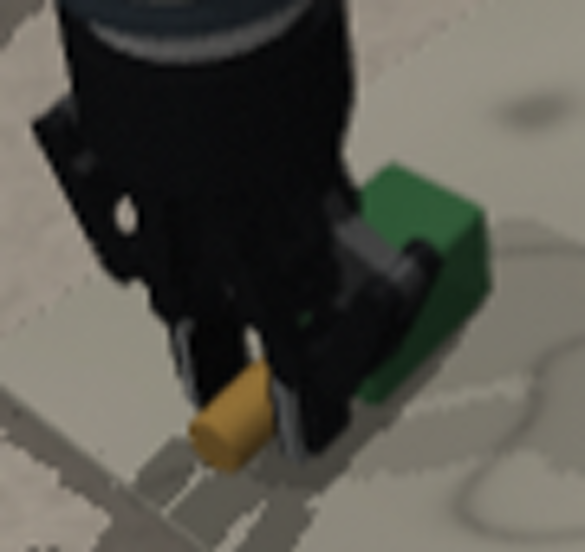

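Now both fingers straddle the cap (gilt end at crop (230,430)), and the tip is at z≈25 mm. A bit deeper, then close.

Call:
step_arm(deltas="0 0 0.002 0 0.35; 0 0 0.004 0 0.35; 0 0 0.006 0 0.35; 0 0 0.007 0 0.35; 0 0 0.007 0 0.3; 0 0 0.007 0 0.2; 0 0 0.007 0 0.1; 0 0 0.007 0 0.1; 0 0 0.007 0 0.1; 0 0 0.007 0 0.1", force=20)

```text
clock: 9.5
tool_pos: [0.5555, 0.2028, 0.0009]
ee_rot: [-0.002, 0.707, 0.707, -0.0]
force: [-0.3, -0.7, -1.1]
gripper_width: 0.0191
```

```bash
python3 t.py; python3 -c "
from h import *
im,d=snap('side','s7');cv2.imwrite('pics/s7d.png',cv2.resize(im[260:345,195:285,::-1],None,fx=6.5,fy=6.5,interpolation=cv2.INTER_CUBIC))
"
```

```text
9.5 [0.5555 0.2028 0.0009] 90.03 [0.29 0.14 1.57 0.   1.43 0.29] 0.01909921319449047 [-0.33 -0.73 -1.11]
```

View pics/s7d.png

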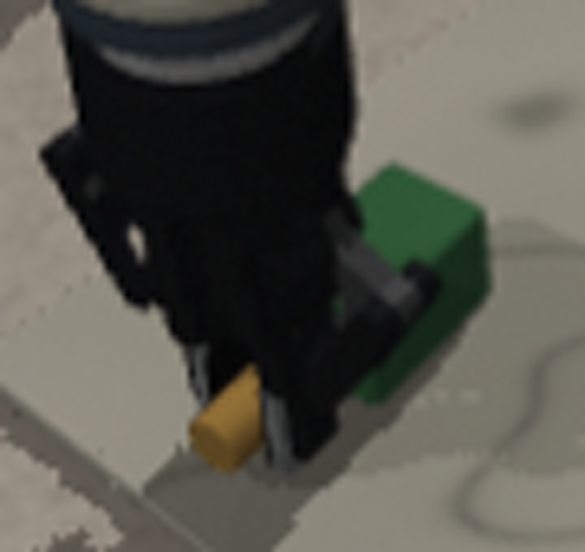

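Gripped: opening 19 mm on the 20 mm cap. Now swing it up about its lower base edge. The first half:

Call:
step_arm(deltas="-0.001 0 -0.004 0 0.1; -0.002 0 -0.0076 0 0.1; -0.005 0 -0.015 0 0.1; -0.008 0 -0.022 0 0.1; -0.012 0 -0.029 0 0.1; -0.017 0 -0.035 0 0.1; -0.022 0 -0.041 0 0.1; -0.0275 0 -0.047 0 0.1; -0.0335 0 -0.052 0 0.1; -0.0335 0 -0.052 0 0.1")

```text
clock: 10.55
tool_pos: [0.5562, 0.1684, 0.054]
ee_rot: [-0.001, 0.707, 0.707, 0.0]
force: [0.3, -0.5, -1.3]
gripper_width: 0.0194
```

```bash
python3 t.py; python3 -c "
from h import *
im,d=snap('side','s8');cv2.imwrite('pics/s8d.png',cv2.resize(im[240:345,185:300,::-1],None,fx=5.5,fy=5.5,interpolation=cv2.INTER_CUBIC))
"
```

```text
10.55 [0.5562 0.1684 0.054 ] 89.97 [0.23 0.07 1.55 0.   1.52 0.23] 0.019430486875904606 [ 0.3  -0.48 -1.29]
```

View pics/s8d.png

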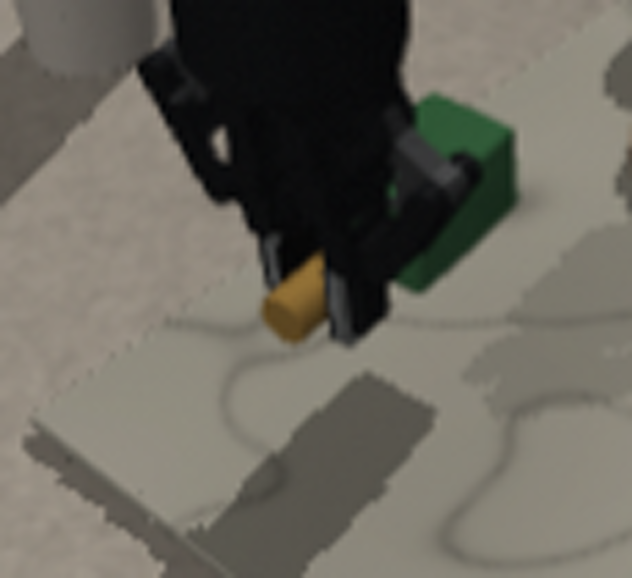

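The bottle lifted level: gravity doesn't overcome the pad friction over a 22 mm contact line. I'll set it back down the same way and regrip only the last ~7 mm of the cap, so it can pivot under its own weight.

Call:
step_arm(deltas="0.006 0 0.008 0 0.1; 0.0115 0 0.016 0 0.1; 0.0165 0 0.022 0 0.1; 0.0215 0 0.029 0 0.1; 0.0265 0 0.036 0 0.1; 0.0305 0 0.043 0 0.1; 0.0335 0 0.048 0 0.1; 0.0345 0 0.051 0 0.1; 0.0345 0 0.0528 0 0.1; 0.0345 0 0.053 0 0.1")

```text
clock: 11.6
tool_pos: [0.556, 0.2036, 0.001]
ee_rot: [-0.001, 0.707, 0.707, 0.0]
force: [-1.1, 0.1, -0.1]
gripper_width: 0.0196
```

```bash
python3 t.py
```

```text
11.6 [0.556  0.2036 0.001 ] 89.98 [0.29 0.14 1.57 0.   1.43 0.29] 0.019601879133711985 [-1.07  0.09 -0.09]
```

Call:
step_arm(deltas="0 0 0 0 0.4; 0 0 0 0 0.4; 0 0 0 0 0.4; 0.005 0 0 0 0.4; 0.012 0 0 0 0.4; 0.02 0 0 0 0.4; 0.026 0 0 0 0.4; 0.026 0 0 0 0.4; 0.026 0 0 0 0.4; 0.026 0 0 0 0.4")

```text
clock: 12.6
tool_pos: [0.556, 0.2295, 0.001]
ee_rot: [-0.001, 0.707, 0.707, 0.0]
force: [0.4, -0.6, 1.0]
gripper_width: 0.0343
```

```bash
python3 t.py; python3 -c "
from m import *
im,d=snap('side','s9');cv2.imwrite('pics/s9d.png',cv2.resize(im[240:345,185:300,::-1],None,fx=5.5,fy=5.5,interpolation=cv2.INTER_CUBIC))
im,d=snap('top','t9');im=im.astype(int)
R,G,B=im[...,0],im[...,1],im[...,2]
g=(G-R>18)&win('top',(248,239),30)
v,u=np.nonzero(g);P=plane('top',np.c_[u,v],.048)[:,:2];print(P.mean(0),P.min(0),P.max(0))
"
```

```text
12.6 [0.556  0.2295 0.001 ] 89.98 [0.33 0.16 1.54 0.   1.43 0.33] 0.03426950944310191 [ 0.36 -0.61  1.  ]
[0.55604585 0.14506526] [0.53728906 0.11416712] [0.57476375 0.17462134]
```

View pics/s9d.png

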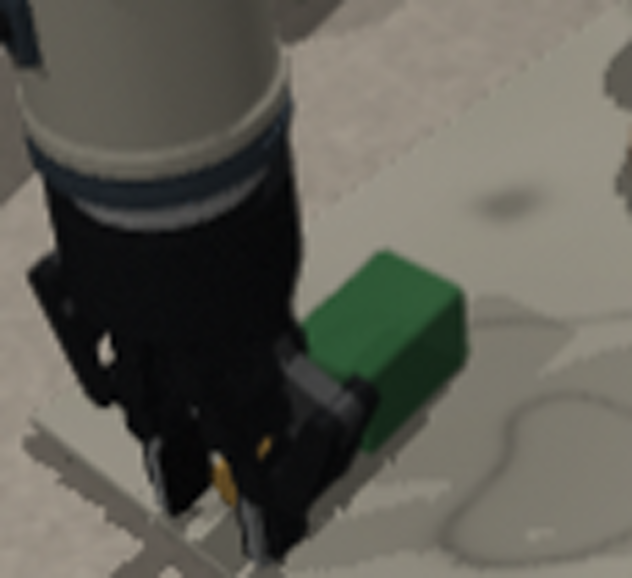

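Call:
step_arm(deltas="0 0 0 0 0.1; 0 0 0 0 0.1; 0 0 0 0 0.1; 0 0 0 0 0.1; 0 0 0 0 0.1; -0.001 0 -0.005 0 0.1; -0.002 0 -0.01 0 0.1; -0.004 0 -0.015 0 0.1; -0.005 0 -0.02 0 0.1; -0.005 0 -0.02 0 0.1", force=20)

```text
clock: 13.7
tool_pos: [0.5567, 0.2243, 0.0223]
ee_rot: [-0.001, 0.707, 0.707, 0.001]
force: [0.4, 0.9, -1.2]
gripper_width: 0.0186
```

```bash
python3 t.py; python3 -c "
from m import *
im,d=snap('side','s10');cv2.imwrite('pics/s10d.png',cv2.resize(im[240:345,185:300,::-1],None,fx=5.5,fy=5.5,interpolation=cv2.INTER_CUBIC))
"
```

```text
13.7 [0.5567 0.2243 0.0223] 89.95 [0.32 0.14 1.53 0.   1.47 0.33] 0.018570414594507735 [ 0.38  0.91 -1.22]
```

View pics/s10d.png

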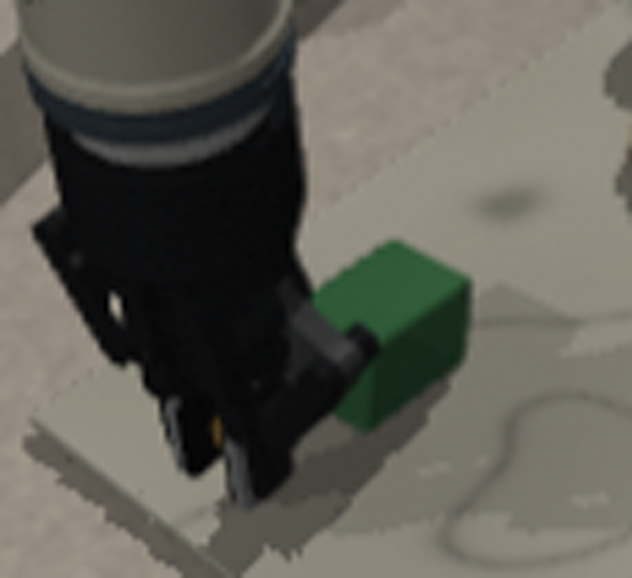

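It pivots now: the shoulder is raised and the base edge is on the board. Continue the arc.

Call:
step_arm(deltas="-0.004 0 -0.007 0 0.1; -0.008 0 -0.014 0 0.1; -0.0135 0 -0.022 0 0.1; -0.019 0 -0.0295 0 0.1; -0.0255 0 -0.0365 0 0.1; -0.0325 0 -0.043 0 0.1; -0.0405 0 -0.0485 0 0.1; -0.0485 0 -0.0535 0 0.1; -0.0485 0 -0.0535 0 0.1; -0.0485 0 -0.0535 0 0.1")

```text
clock: 14.75
tool_pos: [0.5565, 0.1755, 0.0751]
ee_rot: [-0.001, 0.708, 0.707, 0.001]
force: [0.6, 0.2, -1.1]
gripper_width: 0.0187
```

```bash
python3 t.py; python3 -c "
from m import *
im,d=snap('side','s11');cv2.imwrite('pics/s11d.png',cv2.resize(im[230:335,185:300,::-1],None,fx=5.5,fy=5.5,interpolation=cv2.INTER_CUBIC))
"
```

```text
14.75 [0.5565 0.1755 0.0751] 89.93 [0.25 0.07 1.51 0.   1.56 0.25] 0.018736607485190352 [ 0.64  0.2  -1.1 ]
```

View pics/s11d.png

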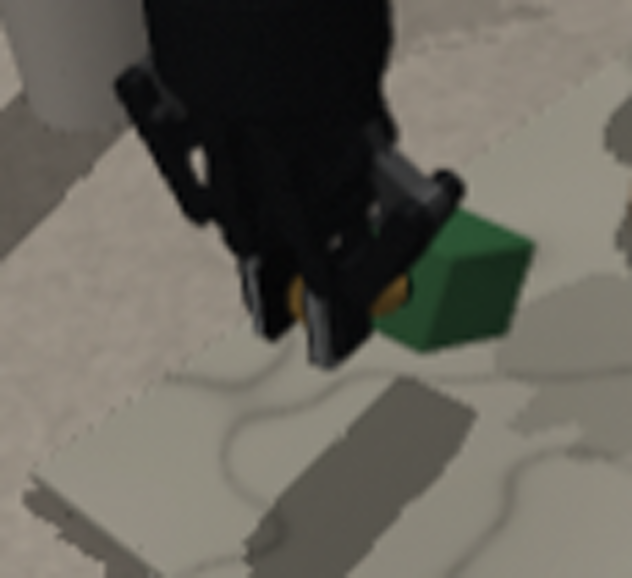

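It slipped only partway: tilt ~30°, hanging in the air. The light grip keeps it sticking, so I'll help gravity with brisk up-stops.

Call:
step_arm(deltas="0 0 -0.05 0 0.1; 0 0 -0.015 0 0.1; 0 0 -0.06 0 0.1; 0 0 -0.02 0 0.1; 0 0 -0.065 0 0.1; 0 0 -0.02 0 0.1; 0 0 -0.065 0 0.1; 0 0 -0.02 0 0.1; 0 0 -0.03 0 0.1; 0 0 -0.03 0 0.1")

```text
clock: 15.8
tool_pos: [0.5563, 0.1759, 0.1059]
ee_rot: [-0.001, 0.707, 0.707, 0.001]
force: [0.5, -0.3, -0.9]
gripper_width: 0.0188
```

```bash
python3 t.py; python3 -c "
from m import *
im,d=snap('side','s12');cv2.imwrite('pics/s12d.png',cv2.resize(im[210:315,185:300,::-1],None,fx=5.5,fy=5.5,interpolation=cv2.INTER_CUBIC))
"
```

```text
15.8 [0.5563 0.1759 0.1059] 89.97 [0.25 0.05 1.47 0.   1.62 0.25] 0.018818960734306618 [ 0.45 -0.28 -0.85]
```

View pics/s12d.png

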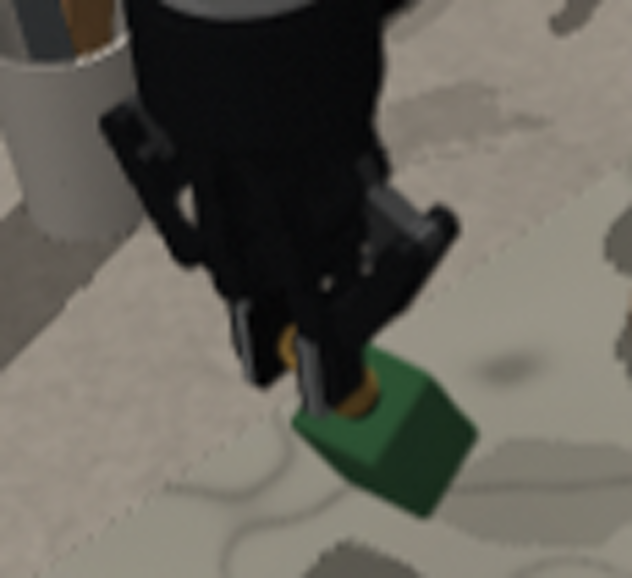

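Works well: tilt now ~60°. Shake once more.

Call:
step_arm(deltas="0 0 -0.05 0 0.1; 0 0 0 0 0.1; 0 0 -0.05 0 0.1; 0 0 0 0 0.1; 0 0 -0.05 0 0.1; 0 0 0 0 0.1; 0 0 -0.05 0 0.1; 0 0 0 0 0.1; 0 0 0 0 0.1; 0 0 0 0 0.1")

```text
clock: 16.85
tool_pos: [0.5581, 0.1764, 0.1094]
ee_rot: [-0.0, 0.707, 0.707, 0.003]
force: [0.2, 0.0, -0.1]
gripper_width: 0.0188
```

```bash
python3 t.py; python3 -c "
from m import *
im,d=snap('side','s13');cv2.imwrite('pics/s13d.png',cv2.resize(im[210:315,185:300,::-1],None,fx=5.5,fy=5.5,interpolation=cv2.INTER_CUBIC))
im=im.astype(int);g=(im[...,1]-im[...,0]>15)&win('side',(255,290),40)
q=pts('side',g,d);print(len(q),np.percentile(q,[2,50,98],0).round(3))
"
```

```text
16.85 [0.5581 0.1764 0.1094] 89.97 [0.25 0.05 1.47 0.   1.62 0.25] 0.018780725728841204 [ 0.17  0.02 -0.14]
517 [[0.538 0.122 0.042]
 [0.541 0.15  0.082]
 [0.572 0.168 0.098]]
```

View pics/s13d.png

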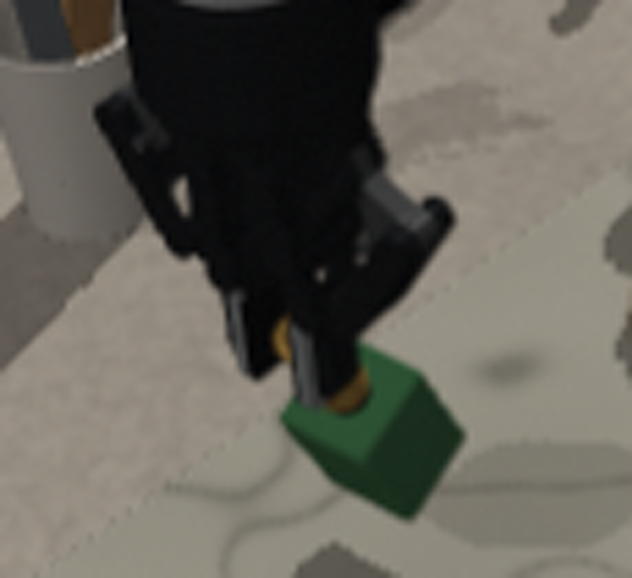

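```bash
cat > tilt.py <<'E'
from h import *
def corners(cr,ox,oy,f,x):
    uv=[(ox+a/f,oy+b/f) for a,b in cr]; o,d=ray('side',uv); P=o+d*((x-o[0])/d[:,0])[:,None]
    print(P.round(4)); 
    for i in range(4):
        e=P[(i+1)%4]-P[i]; print(np.linalg.norm(e).round(4),np.degrees(np.arctan2(e[2],e[1])).round(1))
    return P
E
python3 -c "
from tilt import *
corners([(415,380),(463,437),(410,520),(360,465)],185,210,5.5,.538)"
```

```text
[[0.538  0.1377 0.0974]
 [0.538  0.1143 0.0497]
 [0.538  0.1473 0.0347]
 [0.538  0.1698 0.0825]]
0.0531 -116.1
0.0363 -24.5
0.0528 64.7
0.0355 155.1
```

Tilt is 64.5°, with the lowest base corner at (y 0.147, z ~0.034). Lower it until it touches; then dragging towards −y will right it.

Call:
step_arm(deltas="0 0 0.005 0 0.1; 0 0 0.01 0 0.1; 0 0 0.015 0 0.1; 0 0 0.018 0 0.1; 0 0 0.02 0 0.1; 0 0 0.022 0 0.1; 0 0 0.024 0 0.1; 0 0 0.026 0 0.1; 0 0 0.026 0 0.1; 0 0 0.026 0 0.1")

```text
clock: 17.9
tool_pos: [0.5603, 0.1777, 0.0879]
ee_rot: [0.001, 0.707, 0.707, 0.006]
force: [-0.9, 2.1, 7.8]
gripper_width: 0.0188
```

```bash
python3 t.py; python3 -c "
from m import *
im,d=snap('side','s14');cv2.imwrite('pics/s14d.png',cv2.resize(im[220:325,185:300,::-1],None,fx=5.5,fy=5.5,interpolation=cv2.INTER_CUBIC))
"
```

```text
17.9 [0.5603 0.1777 0.0879] 90.0 [0.25 0.06 1.5  0.   1.57 0.25] 0.018838408257039717 [-0.86  2.07  7.84]
```

View pics/s14d.png

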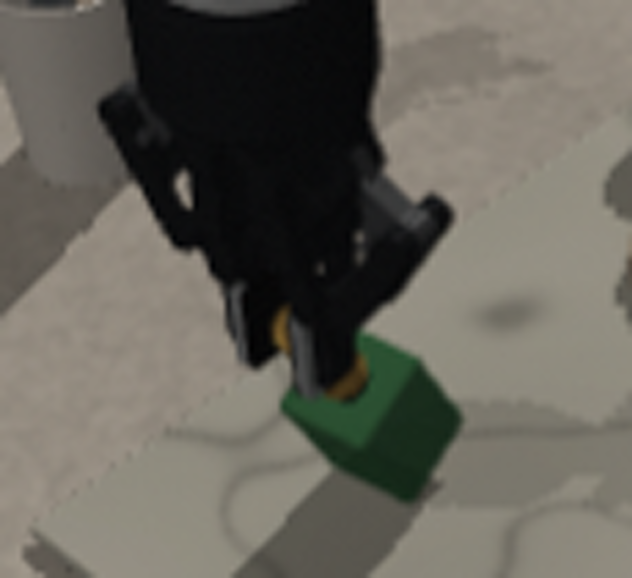

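Call:
step_arm(deltas="-0.006 -0.001 0.002 0 0.1; -0.012 -0.002 0.001 0 0.1; -0.018 -0.003 0 0 0.1; -0.024 -0.003 -0.001 0 0.1; -0.03 -0.003 -0.001 0 0.1; -0.036 -0.003 -0.001 0 0.1; -0.042 -0.003 0 0 0.1; -0.048 -0.003 0 0 0.1; -0.052 -0.003 0.001 0 0.1; -0.052 -0.003 0.001 0 0.1")

```text
clock: 18.95
tool_pos: [0.5587, 0.1259, 0.0887]
ee_rot: [0.002, 0.707, 0.707, 0.008]
force: [1.0, 3.7, 8.6]
gripper_width: 0.0189
```

```bash
python3 t.py; python3 -c "
from m import *
im,d=snap('side','s15');cv2.imwrite('pics/s15d.png',cv2.resize(im[220:325,200:315,::-1],None,fx=5.5,fy=5.5,interpolation=cv2.INTER_CUBIC))
"
```

```text
18.95 [0.5587 0.1259 0.0887] 89.98 [0.16 0.02 1.54 0.01 1.57 0.16] 0.018935248436688847 [0.95 3.69 8.55]
```

View pics/s15d.png

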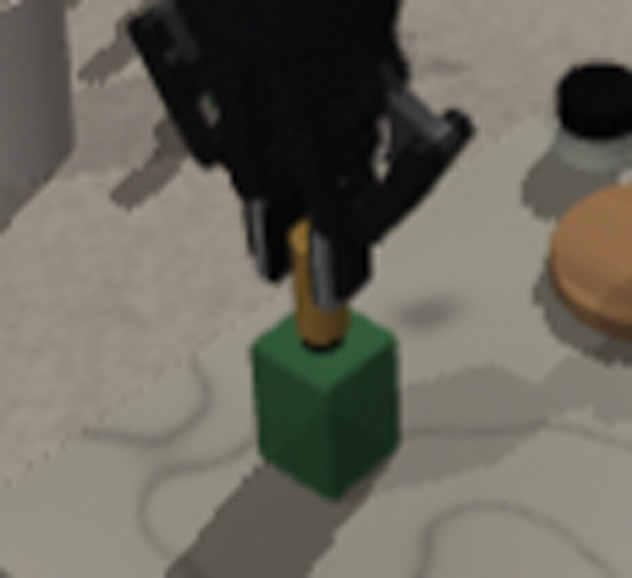

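```bash
python3 -c "
from tilt import *
corners([(397,345),(400,440),(335,497),(325,388)],200,220,5.5,.538)"
```

```text
[[0.538  0.1034 0.0599]
 [0.538  0.1055 0.0112]
 [0.538  0.1449 0.0154]
 [0.538  0.1447 0.0721]]
0.0488 -87.5
0.0397 6.1
0.0567 90.3
0.043 -163.5
```

Nearly upright with the base on the board; releasing will let the flat base settle.

Call:
step_arm(deltas="0.002 0 0 0 0.1; 0.002 0 0 0 0.1; 0.002 0 0 0 0.3; 0.002 0 0 0 0.5; 0.002 0 0 0 0.6; 0.002 0 0 0 0.6; 0.002 0 0 0 0.6; 0.002 0 -0.01 0 0.6; 0.002 0 -0.025 0 0.6; 0.002 0 -0.05 0 0.6")

```text
clock: 20.0
tool_pos: [0.5573, 0.1275, 0.139]
ee_rot: [0.002, 0.707, 0.707, 0.008]
force: [0.4, 0.1, -0.2]
gripper_width: 0.0513
```

```bash
python3 t.py; python3 -c "
from m import *
im,d=snap('side','s16');cv2.imwrite('pics/s16d.png',cv2.resize(im[200:325,200:315,::-1],None,fx=4.8,fy=4.8,interpolation=cv2.INTER_CUBIC))
"
```

```text
20.0 [0.5573 0.1275 0.139 ] 89.99 [0.16 0.   1.47 0.01 1.66 0.16] 0.051280580265633674 [ 0.44  0.1  -0.15]
```

View pics/s16d.png

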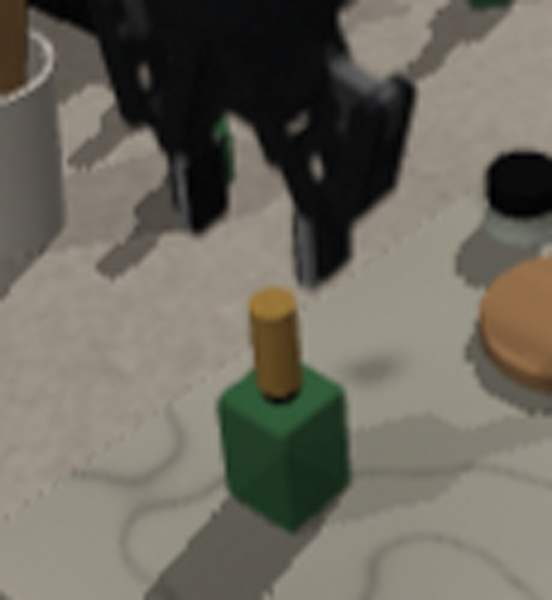

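The bottle stands upright: cap at crop (275,300), body at (285,440). Next, get clear, check it, and compute the dish approach.

```bash
python3 - <<'E'
from h import *
for uv in[(200+315/4.8,200+290/4.8),(200+205/4.8,200+236/4.8)]:
    o,d=ray('side',[uv])
    for y in(.1385,.133,.1275): print(y,(o+d[0]*((y-o[1])/d[0,1])).round(4))
E
python3 t.py .504,-.237,.2,162.3
```

```text
0.1385 [0.5206 0.1385 0.1544]
0.133 [0.5253 0.133  0.1481]
0.1275 [0.53   0.1275 0.1417]
0.1385 [0.5748 0.1385 0.1561]
0.133 [0.5802 0.133  0.1498]
0.1275 [0.5856 0.1275 0.1435]
20.05 [0.5594 0.1279 0.1456] 90.0 [ 0.16 -0.    1.46  0.01  1.66  0.16] 0.05127758968296389 [ 0.04 -0.17  4.41]
.504,-.237,.2,162.3 [np.float64(-0.3649), np.float64(-0.0555), np.float64(-0.0544), np.float64(-72.3)]
```

Call:
step_arm(deltas="0 0 -0.03 0 0.6; -0.03 -0.004 -0.055 -7 0.6; -0.07 -0.01 -0.055 -15 0.7; -0.11 -0.016 -0.055 -23 0.7; -0.15 -0.023 -0.055 -31 0.7; -0.195 -0.03 -0.055 -39 0.7; -0.24 -0.037 -0.055 -47 0.7; -0.285 -0.044 -0.055 -55 0.7; -0.33 -0.05 -0.055 -63 0.7; -0.365 -0.0555 -0.055 -71 0.7")

```text
clock: 21.05
tool_pos: [0.5024, -0.24, 0.1976]
ee_rot: [0.011, 0.163, 0.987, 0.006]
force: [1.0, 0.6, 0.0]
gripper_width: 0.0599
```

```bash
python3 t.py .504,-.237,.11,162.3; python3 -c "
from m import *
im,d=snap('side','s17');im,d=snap('top','t17')
cv2.imwrite('pics/t17c.png',cv2.resize(im[185:320,195:445,::-1],None,fx=3.2,fy=3.2,interpolation=cv2.INTER_CUBIC))
"
```

```text
21.05 [ 0.5024 -0.24    0.1976] 161.25 [-0.52 -0.05  1.41  0.02  1.76 -1.76] 0.05985051026941237 [0.97 0.62 0.  ]
.504,-.237,.11,162.3 [np.float64(-0.0006), np.float64(0.0033), np.float64(0.0876), np.float64(-1.05)]
```

View pics/s17.png

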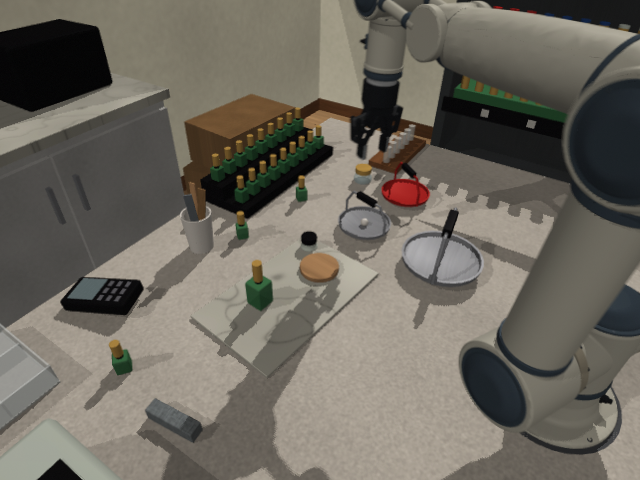

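View pics/t17c.png

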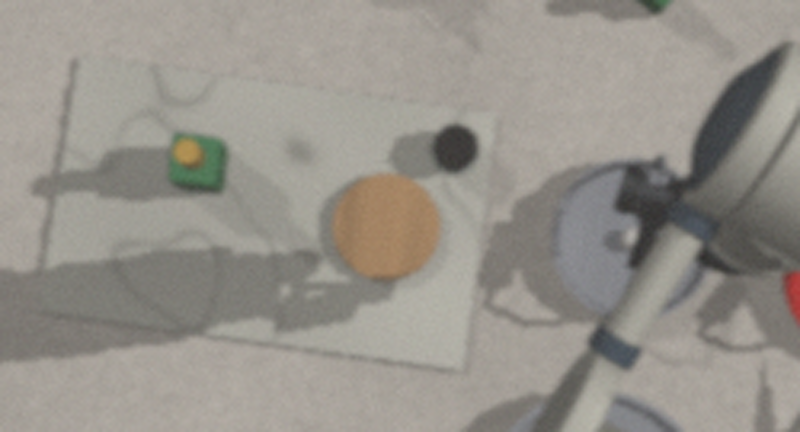

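Bottle upright on the board, with its square top and cap at crop (198,160). Everything else is untouched. Descend over the dish handle.

Call:
step_arm(deltas="-0.0005 0.003 0.01 -1 0.6; -0.0005 0.003 0.03 -1 0.6; -0.0005 0.003 0.05 -1 0.6; -0.0005 0.003 0.065 -1 0.6; -0.0005 0.003 0.075 -1 0.6; -0.0005 0.003 0.082 -1 0.6; -0.0005 0.003 0.087 -1 0.6; -0.0005 0.003 0.087 -1 0.6; -0.0005 0.003 0.087 -1 0.6; -0.0005 0.003 0.087 -1 0.6")

```text
clock: 22.15
tool_pos: [0.5054, -0.239, 0.1107]
ee_rot: [0.011, 0.157, 0.988, 0.005]
force: [-0.5, 0.4, 0.1]
gripper_width: 0.0515
```

```bash
python3 t.py .504,-.237,.062,162.3; python3 -c "
from m import *
from scipy.spatial.transform import Rotation as R
w,x,y,z=r.get_obs()['ee_rot'];print(R.from_quat([x,y,z,w]).as_matrix()[:,2].round(4))
im,d=snap('side','s18');cv2.imwrite('pics/s18c.png',cv2.resize(im[130:250,310:430,::-1],None,fx=5,fy=5,interpolation=cv2.INTER_CUBIC))
im,d=snap('top','t18')
cv2.imwrite('pics/t18c.png',cv2.resize(im[210:310,340:460,::-1],None,fx=5,fy=5,interpolation=cv2.INTER_CUBIC))
"
```

```text
22.15 [ 0.5054 -0.239   0.1107] 161.91 [-0.51 -0.03  1.55  0.02  1.61 -1.77] 0.05150732949937716 [-0.54  0.45  0.15]
.504,-.237,.062,162.3 [np.float64(0.0019), np.float64(0.0015), np.float64(0.0487), np.float64(-0.39)]
[ 0.0237  0.0068 -0.9997]
```

View pics/s18c.png

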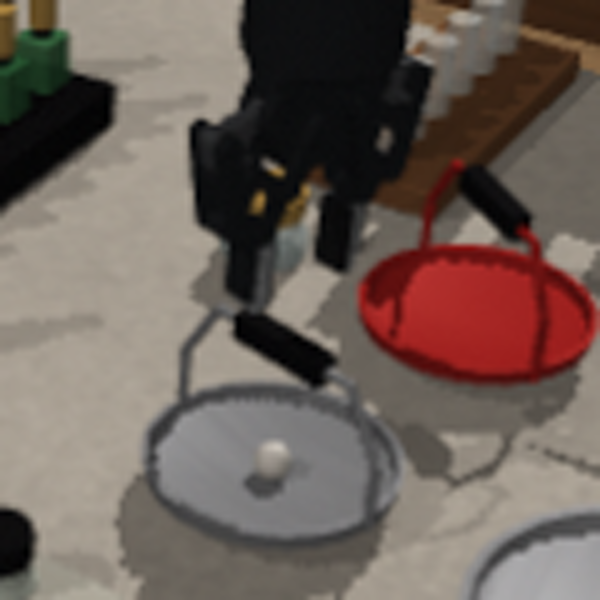

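View pics/t18c.png

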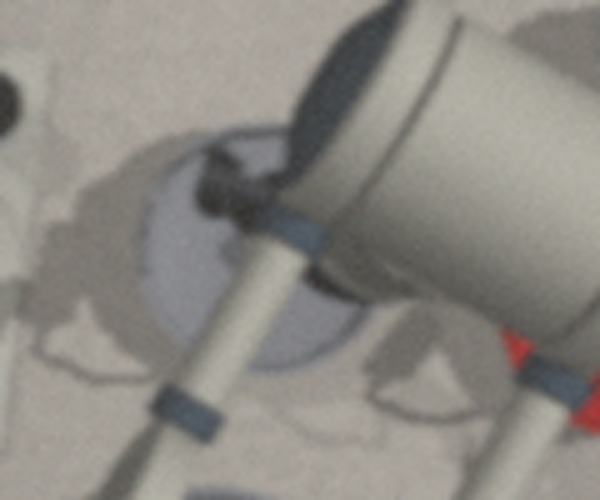

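Run:
```python
from h import *
for uv,ys in(((310+243/5,130+300/5),(-.215,-.207,-.2)),((310+335/5,130+270/5),(-.27,-.262,-.255))):
    o,d=ray('side',[uv])
    for y in ys: print(y,(o+d[0]*((y-o[1])/d[0,1])).round(4))
s=np.load('pics/s18.npz');d=s['d']
for u,v in((356,184),(363,184),(376,178),(378,181)): print(u,v,s['im'][v,u],deproj('side',[(u,v)],d).round(3))
# bar now
P=plane('side',[(310+285/5,130+347/5)],.09);print(P)
for g in((.4925,-.259),(.5155,-.2115)):print(proj('side',[[g[0],g[1],.12],[g[0],g[1],.13]]))
```

```text
-0.215 [ 0.5161 -0.215   0.1227]
-0.207 [ 0.5122 -0.207   0.1282]
-0.2 [ 0.5088 -0.2     0.133 ]
-0.27 [ 0.4939 -0.27    0.1192]
-0.262 [ 0.4905 -0.262   0.1244]
-0.255 [ 0.4875 -0.255   0.1289]
356 184 [13 14 15] [[ 0.519 -0.205  0.143]]
363 184 [59 59 59] [[ 0.502 -0.206  0.149]]
376 178 [11 11 11] [[ 0.496 -0.265  0.138]]
378 181 [10  9 10] [[ 0.489 -0.262  0.134]]
[[ 0.50098868 -0.23561778  0.09      ]]
[[375.54460355 185.82721582]
 [375.9428848  182.30735374]]
[[358.02928953 191.65976015]
 [358.333418   188.0991747 ]]
```

Tips measure ~13 mm above the reading at this opening and are centred on the bar (0.503, −0.237). Descend to reading 0.063.

Call:
step_arm(deltas="0.001 0 0.01 0 0.6; 0.001 0.001 0.02 0 0.6; 0.001 0.001 0.03 0 0.55; 0.001 0.001 0.037 0 0.5; 0.001 0.001 0.042 0 0.45; 0.001 0.001 0.046 0 0.4; 0.001 0.001 0.0475 0 0.35; 0.001 0.001 0.0475 0 0.35; 0.001 0.001 0.0475 0 0.35; 0.001 0.001 0.0475 0 0.35", force=40)

```text
clock: 23.25
tool_pos: [0.506, -0.2375, 0.0635]
ee_rot: [0.011, 0.157, 0.988, 0.005]
force: [-0.7, -0.1, -0.2]
gripper_width: 0.0298
```

```bash
python3 t.py .504,-.237,.063,162.3; python3 -c "
from m import *
im,d=snap('side','s19');cv2.imwrite('pics/s19c.png',cv2.resize(im[130:250,310:430,::-1],None,fx=5,fy=5,interpolation=cv2.INTER_CUBIC))
"
```

```text
23.25 [ 0.506  -0.2375  0.0635] 161.91 [-0.51 -0.01  1.61  0.02  1.52 -1.77] 0.029796965238003906 [-0.71 -0.05 -0.16]
.504,-.237,.063,162.3 [np.float64(0.0021), np.float64(-0.0001), np.float64(0.0005), np.float64(-0.39)]
```

View pics/s19c.png

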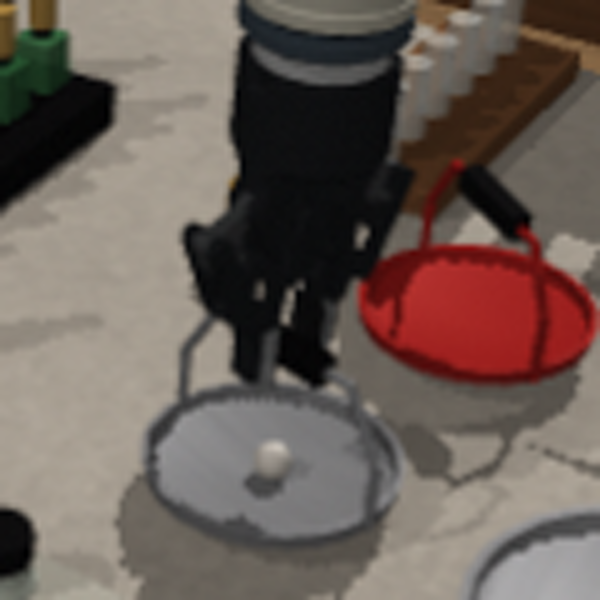

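Jaws straddle the bar, with the bead at crop (275,458) in the middle. Close slowly.

Call:
step_arm(deltas="0.001 0 0 0 0.3; 0.001 0 0 0 0.27; 0.001 0 0 0 0.24; 0.001 0 0 0 0.21; 0.001 0 0 0 0.18; 0.001 0 0 0 0.15; 0.001 0 0 0 0.1; 0.001 0 0 0 0.05; 0.001 0 0 0 0.05; 0.001 0 0 0 0.05", force=40)

```text
clock: 24.3
tool_pos: [0.505, -0.2373, 0.0636]
ee_rot: [0.011, 0.157, 0.987, 0.005]
force: [-0.4, -0.7, 1.9]
gripper_width: 0.0135
```

```bash
python3 t.py; python3 -c "
from m import *
im,d=snap('side','s20');cv2.imwrite('pics/s20c.png',cv2.resize(im[130:250,310:430,::-1],None,fx=5,fy=5,interpolation=cv2.INTER_CUBIC))
"
```

```text
24.3 [ 0.505  -0.2373  0.0636] 161.91 [-0.51 -0.01  1.62  0.02  1.52 -1.77] 0.013473511420931138 [-0.36 -0.65  1.89]
```

View pics/s20c.png

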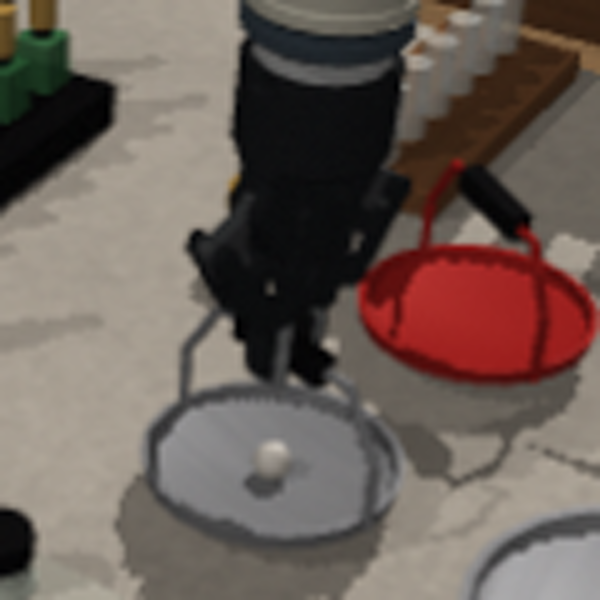

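Width 13.5 mm on the 14 mm bar: gripped. Lift slowly, straight up, starting gently. I'll also raise the grip force moderately.

Call:
step_arm(deltas="0 0 0 0 0.05; 0 0 -0.001 0 0.05; 0 0 -0.003 0 0.05; 0 0 -0.006 0 0.05; 0 0 -0.01 0 0.05; 0 0 -0.014 0 0.05; 0 0 -0.018 0 0.05; 0 0 -0.021 0 0.05; 0 0 -0.023 0 0.05; 0 0 -0.024 0 0.05", force=60)

```text
clock: 25.35
tool_pos: [0.5045, -0.2375, 0.0879]
ee_rot: [0.012, 0.157, 0.987, 0.005]
force: [-0.6, -1.2, -2.2]
gripper_width: 0.0128
```

```bash
python3 t.py; python3 -c "
from m import *
im,d=snap('side','s21');cv2.imwrite('pics/s21c.png',cv2.resize(im[130:250,310:430,::-1],None,fx=5,fy=5,interpolation=cv2.INTER_CUBIC))
"
```

```text
25.35 [ 0.5045 -0.2375  0.0879] 161.91 [-0.51 -0.03  1.59  0.02  1.56 -1.77] 0.012841147270819756 [-0.61 -1.15 -2.15]
```

View pics/s21c.png

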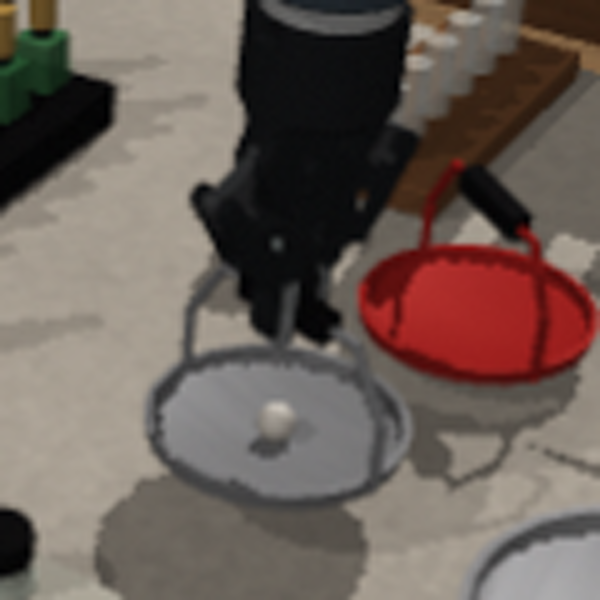

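Lifted and level, bead centred at crop (275,420). Continue straight up to a dish height of ~0.11.

Call:
step_arm(deltas="0 0 -0.002 0 0.05; 0 0 -0.008 0 0.05; 0 0 -0.017 0 0.05; 0 0 -0.028 0 0.05; 0 0 -0.04 0 0.05; 0 0 -0.052 0 0.05; 0 0 -0.064 0 0.05; 0 0 -0.074 0 0.05; 0 0 -0.081 0 0.05; 0 0 -0.084 0 0.05")

```text
clock: 26.4
tool_pos: [0.5027, -0.2382, 0.173]
ee_rot: [0.012, 0.157, 0.987, 0.005]
force: [-0.8, -0.8, -2.8]
gripper_width: 0.0126
```

```bash
python3 t.py .511,-.033,.172,83
```

```text
26.4 [ 0.5027 -0.2382  0.173 ] 161.91 [-0.51 -0.05  1.46  0.02  1.71 -1.77] 0.01255578171815433 [-0.77 -0.77 -2.79]
.511,-.033,.172,83 [np.float64(0.0559), np.float64(0.1976), np.float64(0.001), np.float64(78.91)]
```

Now the quarter turn in place, gently, in two calls.

Call:
step_arm(deltas="0 0 0 1 0.05; 0 0 0 3 0.05; 0 0 0 6 0.05; 0 0 0 10 0.05; 0 0 0 14.5 0.05; 0 0 0 19 0.05; 0 0 0 23.5 0.05; 0 0 0 28 0.05; 0 0 0 32.5 0.05; 0 0 0 37 0.05")

```text
clock: 27.4
tool_pos: [0.5025, -0.238, 0.1721]
ee_rot: [0.009, 0.464, 0.886, 0.008]
force: [-0.4, -0.1, -3.2]
gripper_width: 0.0129
```

```bash
python3 t.py .511,-.033,.172,83
```

```text
27.4 [ 0.5025 -0.238   0.1721] 124.68 [-0.51 -0.05  1.46  0.02  1.71 -1.12] 0.01285731290614594 [-0.41 -0.08 -3.2 ]
.511,-.033,.172,83 [np.float64(0.1637), np.float64(0.1237), np.float64(0.0001), np.float64(41.68)]
```

Call:
step_arm(deltas="0 0 0 4.5 0.05; 0 0 0 9 0.05; 0 0 0 13.5 0.05; 0 0 0 18 0.05; 0 0 0 22.5 0.05; 0 0 0 27 0.05; 0 0 0 32 0.05; 0 0 0 36.5 0.05; 0 0 0 39.5 0.05; 0 0 0 41.5 0.05")

```text
clock: 28.4
tool_pos: [0.5022, -0.2379, 0.1712]
ee_rot: [0.005, 0.749, 0.663, 0.011]
force: [-1.1, -0.1, -2.3]
gripper_width: 0.0131
```

```bash
python3 t.py .511,-.033,.172,83;  python3 -c "
from m import *
im,d=snap('side','s22');cv2.imwrite('pics/s22c.png',cv2.resize(im[100:260,290:450,::-1],None,fx=3.75,fy=3.75,interpolation=cv2.INTER_CUBIC))
from scipy.spatial.transform import Rotation as R
w,x,y,z=r.get_obs()['ee_rot'];print(R.from_quat([x,y,z,w]).as_matrix()[:,2].round(4))
"
```

```text
28.4 [ 0.5022 -0.2379  0.1712] 83.03 [-0.51 -0.05  1.46  0.02  1.71 -0.39] 0.013104888480362337 [-1.11 -0.06 -2.32]
.511,-.033,.172,83 [np.float64(0.2044), np.float64(-0.0161), np.float64(-0.0008), np.float64(0.03)]
[ 0.0231  0.007  -0.9997]
```

View pics/s22c.png

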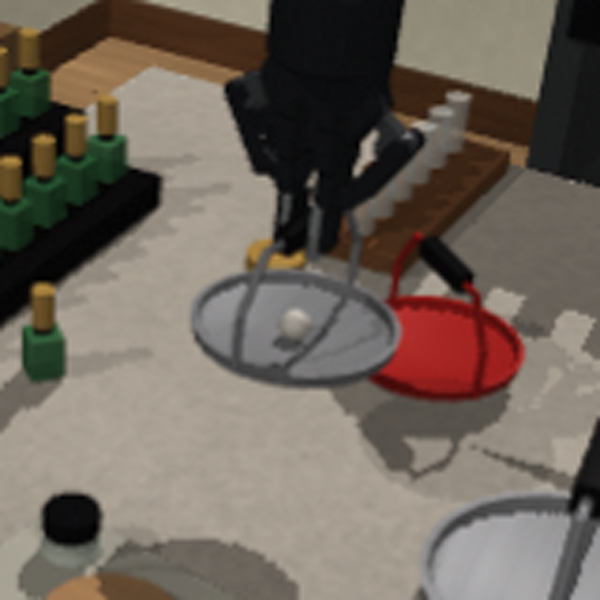

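Turned; bead centred at crop (295,323). Now carry it gently to the pedestal.

Call:
step_arm(deltas="0.001 0 0 0 0.05; 0.004 0 0 0 0.05; 0.009 -0.001 0 0 0.05; 0.016 -0.001 0 0 0.05; 0.025 -0.002 0 0 0.05; 0.036 -0.003 0 0 0.05; 0.048 -0.004 0 0 0.05; 0.06 -0.005 0 0 0.05; 0.072 -0.006 0 0 0.05; 0.084 -0.007 0 0 0.05")

```text
clock: 29.45
tool_pos: [0.5056, -0.1525, 0.1719]
ee_rot: [0.005, 0.749, 0.662, 0.011]
force: [1.3, -0.5, -2.2]
gripper_width: 0.0126
```

```bash
python3 t.py .511,-.033,.172,83
```

```text
29.45 [ 0.5056 -0.1525  0.1719] 82.98 [-0.37 -0.13  1.53  0.02  1.72 -0.24] 0.012641085263412453 [ 1.32 -0.55 -2.17]
.511,-.033,.172,83 [np.float64(0.1192), np.float64(-0.0092), np.float64(-0.0001), np.float64(-0.02)]
```

Call:
step_arm(deltas="0.012 -0.001 0 0 0.05; 0.024 -0.002 0 0 0.05; 0.036 -0.003 0 0 0.05; 0.048 -0.004 0 0 0.05; 0.06 -0.005 0 0 0.05; 0.072 -0.006 0 0 0.05; 0.083 -0.007 0 0 0.05; 0.093 -0.008 0 0 0.05; 0.101 -0.009 0 0 0.05; 0.107 -0.009 0 0 0.05")

```text
clock: 30.45
tool_pos: [0.5097, -0.0444, 0.1729]
ee_rot: [0.005, 0.749, 0.663, 0.011]
force: [1.1, -1.0, -2.3]
gripper_width: 0.0128
```

Call:
step_arm(deltas="0.004 0 0 0 0.05; 0.007 0 0 0 0.05; 0.01 0 0 0 0.05; 0.011 0 0 0 0.05; 0.012 0 0 0 0.05; 0.012 0 0 0 0.05; 0.012 0 0 0 0.05; 0.012 0 0 0 0.05; 0.012 0 0 0 0.05; 0.012 0 0 0 0.05")

```text
clock: 31.45
tool_pos: [0.5112, -0.0326, 0.173]
ee_rot: [0.005, 0.749, 0.662, 0.011]
force: [0.2, -0.6, -1.9]
gripper_width: 0.0131
```

```bash
python3 t.py .511,-.033,.172,83;  python3 -c "
from m import *
im,d=snap('side','s23');cv2.imwrite('pics/s23c.png',cv2.resize(im[150:350,200:400,::-1],None,fx=3.5,fy=3.5,interpolation=cv2.INTER_CUBIC))
im,d=snap('top','t23');cv2.imwrite('pics/t23c.png',cv2.resize(im[185:320,195:445,::-1],None,fx=3.2,fy=3.2,interpolation=cv2.INTER_CUBIC))
"
```

```text
31.45 [ 0.5112 -0.0326  0.173 ] 82.99 [-0.14 -0.17  1.57  0.01  1.72 -0.01] 0.013089134578346602 [ 0.19 -0.57 -1.88]
.511,-.033,.172,83 [np.float64(-0.0004), np.float64(-0.0001), np.float64(0.001), np.float64(-0.01)]
```

View pics/s23c.png

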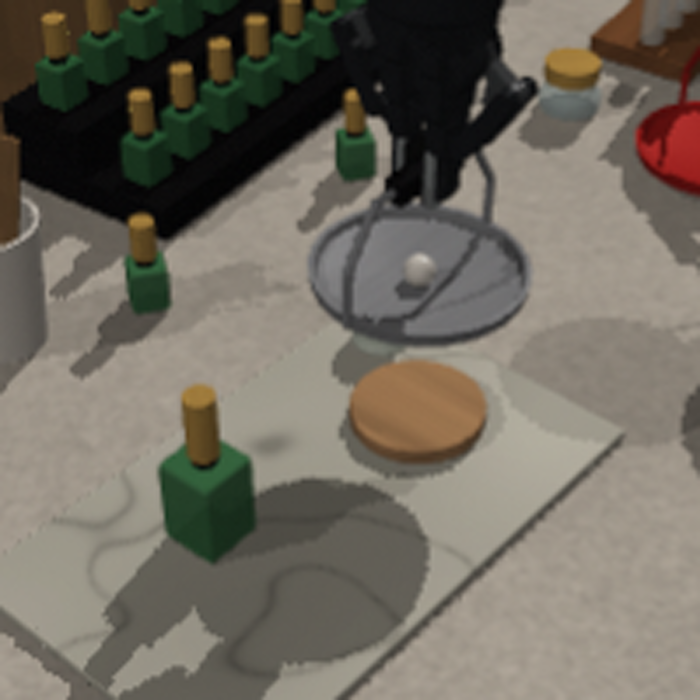

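View pics/t23c.png

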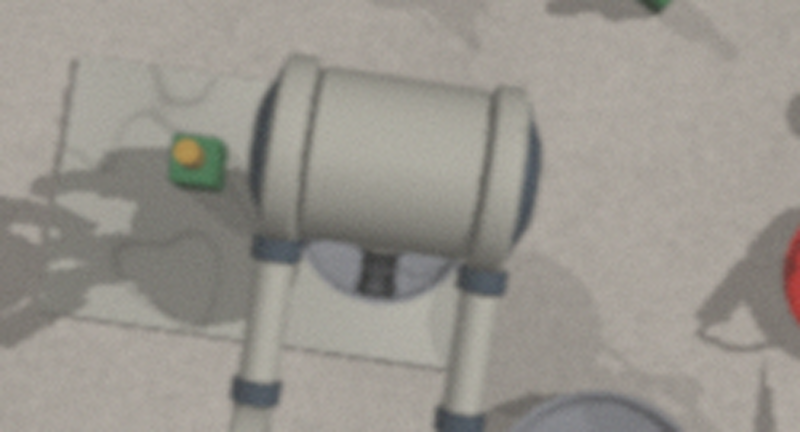

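Run:
```python
from m import *
s=np.load('pics/s23.npz');im,d=s['im'].astype(int),s['d']
# rim outline by eye in crop s23c (f=3.5, off 200,150): left,right,top,bottom of the rim's upper edge
m=win('side',(320,228),36); v,u=np.nonzero(m&(d>0)); P=deproj('side',np.c_[u,v],d)
k=(P[:,2]>.118)&(P[:,2]<.142)&(np.abs(P[:,0]-.51)<.085)&(np.abs(P[:,1]+.033)<.085)
mask=np.zeros((480,640),np.uint8); mask[v[k],u[k]]=255
c=max(cv2.findContours(mask,cv2.RETR_EXTERNAL,cv2.CHAIN_APPROX_NONE)[0],key=cv2.contourArea)
h=cv2.convexHull(c)[:,0,:].astype(float)
Q=plane('side',h,.133)[:,:2]; A=np.c_[2*Q,np.ones(len(Q))]; x=np.linalg.lstsq(A,(Q**2).sum(1),rcond=None)[0]
print('rim centre',x[:2].round(4),'R',np.sqrt(x[2]+x[0]**2+x[1]**2).round(4))
# cone interior plane fit for tilt
q=P[k]; A=np.c_[q[:,:2]-q[:,:2].mean(0),np.ones(len(q))]; f=np.linalg.lstsq(A,q[:,2],rcond=None)[0];print('slope',f.round(4),len(q))
b=(im.min(2)>150)&win('side',(320,226),8); v,u=np.nonzero(b); uv=[(u.mean(),v.mean())] if len(u) else [(320,226.5)]
print('bead',len(u),uv,plane('side',uv,.129).round(4), plane('side',[(200+420/3.5,150+268/3.5)],.129).round(4))
# bottle in top view
z=np.load('pics/t23.npz');ti,td=z['im'].astype(int),z['d']
g=(ti[...,1]-ti[...,0]>18)&win('top',(256,235),14); q=pts('top',g,td);q=q[q[:,2]>.055]; print('bottle shoulder',q.mean(0).round(4),q.min(0).round(3),q.max(0).round(3))
cp=(ti[...,0]-ti[...,2]>45)&win('top',(254,233),8); q=pts('top',cp,td);q=q[q[:,2]>.105];print('cap',np.median(q,0).round(4))
```

```text
rim centre [ 0.5077 -0.0282] R 0.0706
slope [0.0188 0.0278 0.126 ] 2005
bead 9 [(np.float64(319.77777777777777), np.float64(223.55555555555554))] [[ 0.5167 -0.0415  0.129 ]] [[ 0.5106 -0.0327  0.129 ]]
bottle shoulder [0.5559 0.1155 0.0682] [0.539 0.099 0.057] [0.579 0.141 0.076]
cap [0.5599 0.1205 0.1188]
```

All checks fit: rim centre (0.508, −0.028) against pedestal (0.511, −0.033), bead centred, and the bottle's shoulder (68 mm) and cap top (119 mm) at their standing heights. Handing in.

```bash
python3 -c "
from h import *
o=r.get_obs();print(o['joint_velocities'].round(3),o['clock']);print(r.close_job())"
```

```text
[ 0.002  0.001  0.001  0.    -0.    -0.002] 31.55
the job is handed in; nothing more can be done
None
```

I stood the bottle upright on the board and let go. I then lifted the smaller grey dish straight up by its handle and turned it about 79° at height, so its bar runs along the board's long side. It is held still over the pedestal. I handed the job in at 31.6 s; no verdict is reported.

**Last checks**
- **Bottle:** standing and untouched. Its shoulder measured 68 mm and its cap top 119 mm above the counter, as they should be.
- **Dish position:** the rim centre is about 6 mm from the pedestal centre. The underside is about 109 mm above the counter, worked out from the arm reading.
- **Dish angle and tilt:** the tool reads 83.0° against the board's 83.0°. A rough fit to the partly hidden dish gives a tilt of about 0.03 rad.
- **Bead:** my picked pixel puts it within about 3 mm of the dish's middle. The automatic mask caught only 9 highlight pixels and put it about 16 mm off the fitted rim centre, which would be over the 12 mm limit. I trusted the picture, which shows the bead in the middle.

**What went wrong or disagreed**
- **Fingertip height:** the fingertips stand about 30 mm higher than the tool reading and the stated 25 mm imply. My first closing missed the cap because of this, so I set the grasp heights from the images.
- **Standing the bottle:** my first grip on the cap lifted it level. I put it back and gripped the cap's end, then used short shakes and a drag along the board to bring it upright.
- **Tool tilt:** the tool picked up a tilt of about 0.024 rad along the way, and the moves could not remove it.

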